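Load the clay extruder's ring column

ROBOT

A 6-joint arm with a two-finger parallel gripper is mounted at the origin on the work surface. World frame = base frame: x ahead of the robot, y to its left, z up, the work surface at z = 0. Lengths are in m, angles in rad, forces in N, time in s.
With the tool pointing down it reaches from about 0.35 to 0.775 m from the base axis. Payload 7.3 kg.
Tool frame: the origin (TCP) lies midway between the tips of the shut fingers; the grasp point (between the pads) lies 19 mm behind it (arm.grasp_offset is the distance from the TCP to the grasp point, in m); z points along the fingers, x is the direction in which the jaws open and shut, and the axes are right-handed (so a half turn about z gives the same grasp; the last joint's range is limited). The gripper opens to 92 mm and grips with 3 to 60 N. Pads are 19 mm wide; open, the fingers measure 130 mm over their backs; the gripper's body (75 mm by 190 mm) begins 47 mm behind the grasp point.
Start: joints at [0.993, 0.342, 1.524, -0, 1.275, -0.146], TCP at [0.22, 0.477, 0.227] pointing down, gripper open.
Joint ranges: [-2.53, 2.53], [-0.77, 2.02], [0.04, 2.7], [-1, 4.14], [0.28, 2.66], [-3.11, 3.11]. Speed limits (rad/s): [2.57, 2.57, 3.14, 3.14, 3.14, 3.14].

INTERFACE

Orientations are given as a 3x3 rotation matrix whose columns are the frame's x, y, z axes.
In Python, from station import arm gives the robot as it stands.
- The arm moves only by the shell command python3 -m creep 'ROWS' [FORCE]. ROWS is JSON, a list of rows, each a list of 3 entries, a list of its own where there are three numbers: the shift along the tool's x, y, z in mm, then the turn about the tool's z in rad, then the opening, from 0 (shut) to 1 (fully open). In form: [[[tx, ty, tz], roll, claw], ...]. A call has 1 to 8 rows; each row is the pose to reach, as a shift and turn from the pose commanded when the call began, along the tool's axes at that moment; what a row does not reach only later rows make up. A row lasts 1/8 s, in which the tool goes at most 62.5 mm and 10.7 degrees, less where a joint would pass 70% of its speed; a pose out of reach is approached as far as the arm can. A call with a gripper value outside its range is refused whole. The fingers move at their own pace and stop on an object; FORCE is the grip in N (left out, the last holds). Time passes only in rows, so rows that repeat a pose let the fingers close. It gives the time, the measured TCP pose, the force and the opening at its end, in the units of the state.
- arm.observe(): the state, without advancing time (a new reading comes with each control period).
- arm.camera(name): name is "scene" or "top"; returns the picture (384x512x3 uint8, red, green, blue); there is no depth.
- arm.camera_info(name): a dict with "K" (3x3 intrinsics, pixels), "world_to_cam" (4x4, takes a point from world to camera coordinates). Camera axes: x right, y down, z forward; pixel columns grow to the right and rows downward; lengths in m; the calibration is good to about 2 mm. A picture is of the moment at which its call begins. camera_info takes no time and is no camera call.
- arm.finish_job(): hands the job in, once; it reports no verdict.
The state is a dict: "t": time; "q": joint angles; "qd": joint speeds; "effort": joint torques, N m; "tcp_pos": TCP position; "eef_rot": TCP orientation; "wrist_force": force on the tool from outside, world axes, zero at the start; "wrist_torque": the same for the moment, N m; "grip_width": opening from 0.0 (shut) to 1.0 (fully open).
Only numpy, scipy, OpenCV 4.12 (cv2) and the standard library are available. Lean on these libraries where they do the work, as an engineer would, in place of code of your own. Each camera call takes 0.05 s, during which the arm holds its last target.

TASK

Load the leaning clay extruder: drop both wide-bore spacer rings into its barrel and then the die ring (the one with the small hole) on top, so that the three form one column. Then push the die ring firmly down along the barrel, with about 20 N and never more than 60 N, against the stiff piston until the piston is hard on its stop and the die lies flush with the barrel's rim. Leave the oversize ring, the bottle, the pot and the modelling tool where they are.

Things in the scene. Friction and masses are not known exactly. Their poses are not given: they have to be found in the camera images.
- spacer_a: Plain aluminium spacer ring, 60 mm outside diameter, 36 mm bore, 28 mm thick, about 0.14 kg, lying flat on the bench. Origin: centre of its underside; z is the ring's axis (up). Both faces are alike.
- spacer_b: A second spacer ring, the same as spacer_a (the two are interchangeable).
- die: Die ring: aluminium disc of the same 60 mm outside diameter and 28 mm thickness, but with only a 12 mm hole in the middle, about 0.2 kg, lying flat on the bench. Origin: centre of its underside; z is its axis. Both faces are alike.
- spacer_a_centre (a point): Middle of spacer_a: on its axis, 14 mm from either face. Axes as spacer_a.
- spacer_b_centre (a point): Middle of spacer_b, in the same way.
- die_centre (a point): Middle of the die ring, in the same way (on its axis, 14 mm from either face).
- stand: Dark steel stand of the extruder, bolted to the bench: base plate 150 x 130 x 12 mm with two cheek plates up to 97 mm that hold the barrel. Origin: on the bench under the stand; at yaw 0 the barrel leans towards -x. Does not move.
- mouth (a point): Centre of the barrel's open upper end, in the plane of the rim, about 168 mm above the bench. z points out of the barrel along its axis, which leans 0.52 rad (30 degrees) from vertical, roughly towards the robot; y is level.
- barrel: Aluminium barrel, 140 mm long, fixed in the stand. 63 mm bore (1.5 mm of play all round a ring), square-edged 5 mm wall (73 mm outside); smooth metal, in which a ring let go squarely slides down by its weight. A small crank at its foot is for looks. Origin: centre of its closed lower end; z runs up its axis to the mouth.
- piston: Black rubber piston in the barrel. Origin: centre of its upper face; z up the barrel. At the start the face is 68 to 76 mm below the rim (varies). It slides down against about 11 N of friction (plus 25 N per m/s) and stays where left; the rings' weight does not move it. Hard on its stop the face is 84 mm below the rim: three rings are then flush. Before the push the third ring stands 8 to 16 mm proud.
- big_ring: Bystander: oversize aluminium ring, 76 mm outside diameter, 44 mm bore, 28 mm thick, lying flat among the other rings. It does not fit the barrel. Origin: centre of its underside.
- glue: Bystander: white glue bottle, 54 mm diameter, 140 mm high. Origin: centre of its underside.
- jug: Bystander: open white plastic pot, 100 mm diameter at the rim, 110 mm high. Origin: centre of its underside.
- clay_tool: Bystander: wooden-handled modelling spatula, lying on the bench. Origin: under it, near its middle; its length is along its x axis.
There are look-alikes about, which are no part of the job. Of the things that look like the stand, the largest one is meant. Leave any blue or red look-alike of the spacer_b alone.

How it is judged:
On the way, in this order (a step that is already met when the one before it is completed fails the run):
1. both spacer rings lie in the barrel, square to its axis, while the die is still outside (x of spacer_a_centre in the frame of mouth between -0.004 and 0.004 m and y of spacer_a_centre in the frame of mouth between -0.004 and 0.004 m and z of spacer_a_centre in the frame of mouth between -0.078 and -0.015 m and angle between the z axis of each of spacer_a, spacer_b and the z axis of mouth, either way round below 0.15 rad and x of spacer_b_centre in the frame of mouth between -0.004 and 0.004 m and y of spacer_b_centre in the frame of mouth between -0.004 and 0.004 m and z of spacer_b_centre in the frame of mouth between -0.078 and -0.015 m and distance between die_centre and mouth above 0.03 m), for 0.1 s.
2. the die ring, on top of both spacers and flush, is pushed with at least 13 N (x of die_centre in the frame of mouth between -0.004 and 0.004 m and y of die_centre in the frame of mouth between -0.004 and 0.004 m and z of die_centre in the frame of mouth between -0.017 and -0.0115 m and angle between the z axis of each of die, spacer_a, spacer_b and the z axis of mouth, either way round below 0.15 rad and x of spacer_a_centre in the frame of mouth between -0.004 and 0.004 m and y of spacer_a_centre in the frame of mouth between -0.004 and 0.004 m and z of spacer_a_centre in the frame of mouth between -0.078 and -0.034 m and x of spacer_b_centre in the frame of mouth between -0.004 and 0.004 m and y of spacer_b_centre in the frame of mouth between -0.004 and 0.004 m and z of spacer_b_centre in the frame of mouth between -0.078 and -0.034 m and contact force between the fingers and die above 13 N), for 0.1 s.
At the end, for the whole second after the job is handed in: Both spacers lie in the barrel under the die and the die's upper face is level with the rim (from 2.5 mm proud to 3 mm below); each ring's middle is within 4 mm of the barrel's axis and its own axis within 0.15 rad of it; all three are at rest (x of die_centre in the frame of mouth between -0.004 and 0.004 m and y of die_centre in the frame of mouth between -0.004 and 0.004 m and z of die_centre in the frame of mouth between -0.017 and -0.0115 m and angle between the z axis of each of die, spacer_a, spacer_b and the z axis of mouth, either way round below 0.15 rad and x of spacer_a_centre in the frame of mouth between -0.004 and 0.004 m and y of spacer_a_centre in the frame of mouth between -0.004 and 0.004 m and z of spacer_a_centre in the frame of mouth between -0.078 and -0.034 m and x of spacer_b_centre in the frame of mouth between -0.004 and 0.004 m and y of spacer_b_centre in the frame of mouth between -0.004 and 0.004 m and z of spacer_b_centre in the frame of mouth between -0.078 and -0.034 m and linear speed of each of die, spacer_a, spacer_b below 0.01 m/s); the robot touches nothing.
It fails at once if the oversize ring is shifted by more than 30 mm (distance of big_ring from where it was at the start of the episode above 0.03 m).
It fails at once if the glue bottle is shifted by more than 30 mm (distance of glue from where it was at the start of the episode above 0.03 m).
It fails at once if the pot is shifted by more than 30 mm (distance of jug from where it was at the start of the episode above 0.03 m).
It fails at once if the modelling tool is shifted by more than 30 mm (distance of clay_tool from where it was at the start of the episode above 0.03 m).
It fails at once if the seated column is pushed with more than 60 N (contact force between the fingers and die above 60 N and z of die_centre in the frame of mouth between -0.023 and -0.008 m and x of die_centre in the frame of mouth between -0.005 and 0.005 m).
It also fails if it takes over 69 s, if anything falls off the work surface, if the arm or the gripper's body presses on something with over 40 N, if the wrist force passes 120 N, or if a joint passes its speed limit or range.

## Working session

There is one attempt and no reset: what is moved stays moved. The work goes in short steps, Python scripts to look and compute and a shell command to move; the robot and the scene stay as the last step left them, time stands still between calls to the robot, and variables do not carry over. Pictures are saved under pics/ and viewed, and the job is handed in when it is done.

```bash
ls; mkdir -p pics; python3 - <<'E'
from station import arm
import cv2, numpy as np
for n in("scene","top"):
    im=arm.camera(n); cv2.imwrite(f"pics/{n}0.png",im[...,::-1])
    i=arm.camera_info(n); print(n,np.round(i["K"],1).tolist(),np.round(i["world_to_cam"],4).tolist())
print(arm.observe()); print(arm.grasp_offset)
E
```

```text
pics
scene [[371.0, 0.0, 251.3], [0.0, 371.0, 198.6], [0.0, 0.0, 1.0]] [[-0.1373, 0.9905, -0.0022, 0.0201], [0.6228, 0.0846, -0.7778, -0.2706], [-0.7702, -0.1081, -0.6285, 1.4459], [0.0, 0.0, 0.0, 1.0]]
top [[395.2, 0.0, 255.5], [0.0, 395.2, 192.3], [0.0, 0.0, 1.0]] [[-0.0061, -1.0, -0.0002, 0.0582], [-0.9961, 0.0061, -0.0885, 0.5896], [0.0885, -0.0004, -0.9961, 1.2276], [0.0, 0.0, 0.0, 1.0]]
{'t': 0.1, 'q': array([ 9.92975556e-01,  3.42622273e-01,  1.52491626e+00, -7.55878482e-06,
        1.27541445e+00, -1.45979347e-01]), 'qd': array([ 0.00134964, -0.0027262 , -0.00331914,  0.00024035,  0.00197648,
       -0.00149518]), 'effort': array([ 2.66957788e-03, -4.32002664e+01, -2.44694728e+01,  7.21178809e-02,
        5.26302529e-02, -7.63397793e-05]), 'tcp_pos': array([0.21950554, 0.47650622, 0.22613227]), 'eef_rot': array([[ 4.18541386e-01,  9.08197426e-01, -7.36951853e-04],
       [ 9.08196727e-01, -4.18541991e-01, -1.14343283e-03],
       [-1.34690805e-03, -1.90723298e-04, -9.99999075e-01]]), 'wrist_force': array([ 0.13288894, -0.15930432,  0.24119742]), 'wrist_torque': array([ 0.00184382,  0.02605173, -0.00912093]), 'grip_width': 1.0027290898066967}
0.0188
```

View pics/scene0.png

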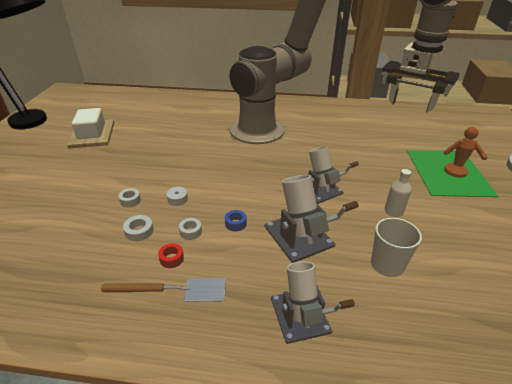

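View pics/top0.png

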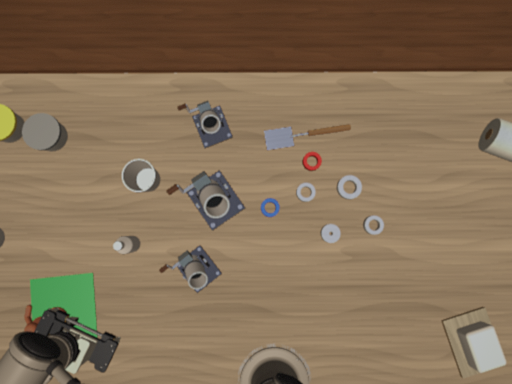

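Scene camera: possible spacers are grey rings at (130,197), (190,228), (138,227) which is larger, red (171,255) and blue (235,220). The die with the small hole is at (177,195). Possible stands are at (300,225) largest, (322,175) and (300,300). Next, a close crop.

```bash
python3 - <<'E'
import cv2, numpy as np
t=cv2.imread("pics/top0.png"); s=cv2.imread("pics/scene0.png")
cv2.imwrite("pics/t_rings.png",cv2.resize(t[165:255,255:395],None,fx=5.5,fy=5.5,interpolation=cv2.INTER_CUBIC))
cv2.imwrite("pics/t_stand.png",cv2.resize(t[160:240,160:255],None,fx=7,fy=7,interpolation=cv2.INTER_CUBIC))
cv2.imwrite("pics/s_stand.png",cv2.resize(s[165:260,250:370],None,fx=6,fy=6,interpolation=cv2.INTER_CUBIC))
E
```

```text
(no output)
```

View pics/t_rings.png

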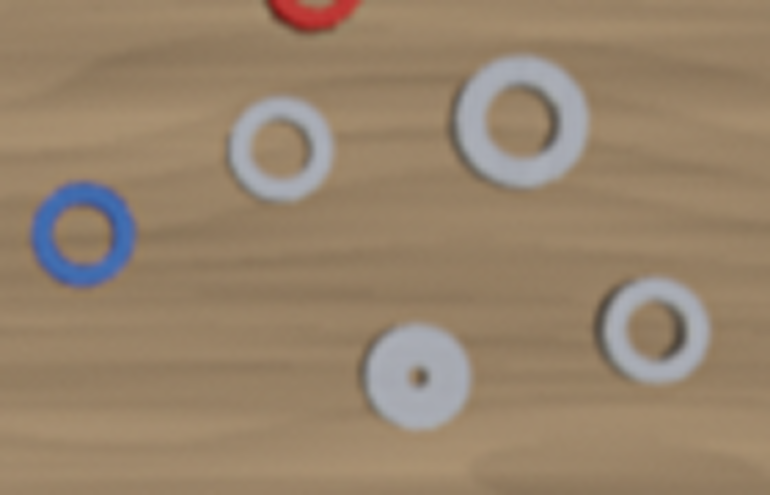

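View pics/t_stand.png

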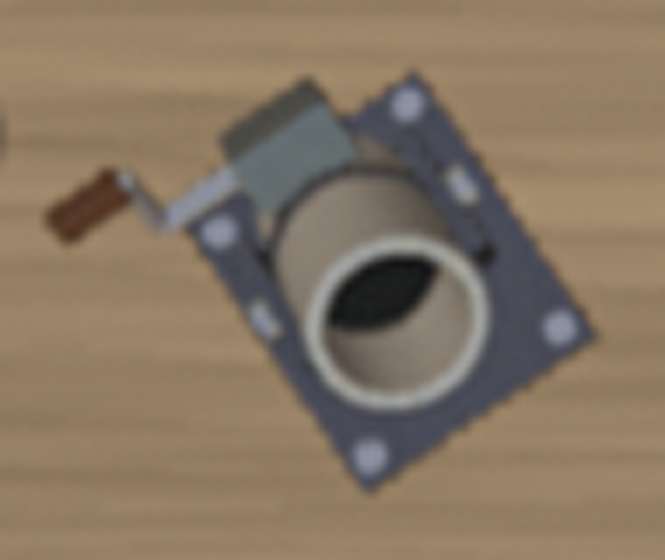

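View pics/s_stand.png

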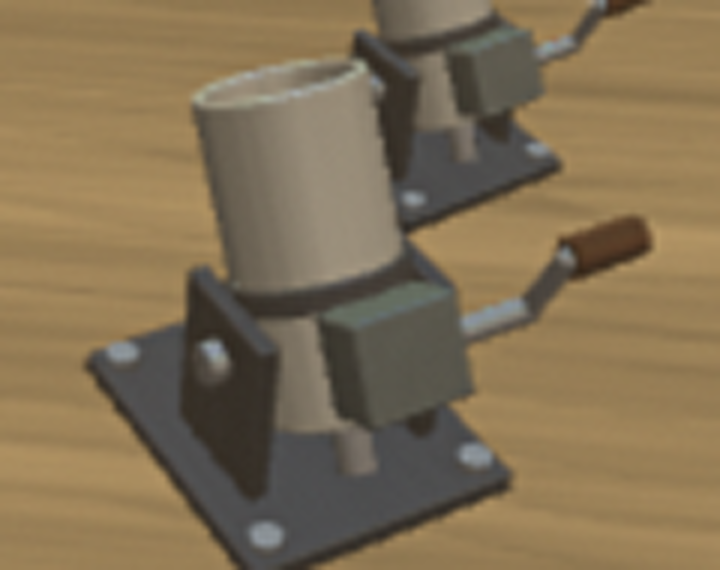

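```bash
cat > h.py <<'E'
from station import arm
import cv2, numpy as np
def proj(n,P):
    i=arm.camera_info(n); T=np.array(i["world_to_cam"]);K=np.array(i["K"])
    c=np.atleast_2d(P)@T[:3,:3].T+T[:3,3]; p=c@K.T; return p[:,:2]/p[:,2:]
def ray(n,uv,z):
    i=arm.camera_info(n); T=np.array(i["world_to_cam"]);K=np.array(i["K"]); R=T[:3,:3]
    d=R.T@np.linalg.solve(K,[uv[0],uv[1],1]); o=-R.T@T[:3,3]; return o+d*(z-o[2])/d[2]
def crop(p,x0,y0,f): return ((p[0]+.5)/f-.5+x0,(p[1]+.5)/f-.5+y0)
E
python3 - <<'E'
from h import *
for k,p in dict(s1=(282,149),s2=(657,331),die=(418,377),big=(522,121)).items():
    print(k,ray("top",crop(p,255,165,5.5),.028).round(4))
b=[ray("top",crop(p,160,160,7),.014) for p in [(408,103),(560,328),(370,457),(218,232)]]
b=np.array(b); print(b.round(4))
d=(b[0]-b[1])+(b[3]-b[2]); e=(b[3]-b[0])+(b[2]-b[1])
print("yaw",np.arctan2(d[1],d[0]),np.arctan2(-e[0],e[1]), "centre",b.mean(0))
print("mouth",ray("top",crop((397.5,323.5),160,160,7),.168).round(4))
# refine: rim outer edge fit
t=cv2.imread("pics/top0.png").astype(float);g=t.mean(2); s=cv2.imread("pics/scene0.png").astype(float)
m=((g>165)&(np.ptp(t,axis=2)<40)).astype(np.uint8); m[:180]=0;m[225:]=0;m[:,:195]=0;m[:,235:]=0
n,l,st,c=cv2.connectedComponentsWithStats(m); i=1+np.argmax(st[1:,4]); print(st[i],c[i])
mm=(l==i).astype(np.uint8); cs,_=cv2.findContours(mm,0,1); e=cv2.fitEllipse(max(cs,key=len)); print(e, ray("top",e[0],.168))
# scene predictions
for z in(.160,.168,.176):
  P=ray("top",e[0],z); print(z,P.round(4),proj("scene",P))
E
```

```text
s1 [ 0.5909 -0.1049  0.028 ]
s2 [ 0.4851 -0.3175  0.028 ]
die [ 0.4598 -0.1803  0.028 ]
big [ 0.6063 -0.2436  0.028 ]
[[0.6501 0.1754 0.014 ]
 [0.5462 0.1058 0.014 ]
 [0.488  0.1923 0.014 ]
 [0.5911 0.2622 0.014 ]]
yaw 0.5931011018588783 0.5942580662731162 centre [0.56884833 0.18389365 0.014     ]
mouth [0.5402 0.1647 0.168 ]Traceback (most recent call last):
  File "<stdin>", line 12, in <module>
    return _wrapfunc(a, 'argmax', axis=axis, out=out, **kwds)
    return bound(*args, **kwds)
ValueError: attempt to get argmax of an empty sequence
```

```bash
cat >> h.py <<'E'
def mouthR(yaw=.5937,tilt=.5236):
    ex=np.array([np.cos(yaw),np.sin(yaw),0]); ey=np.array([-ex[1],ex[0],0])
    z=-np.sin(tilt)*ex+np.cos(tilt)*np.array([0,0,1]); return np.c_[np.cross(ey,z),ey,z]
def circ(M,r,R,h=0,n=90):
    a=np.linspace(0,2*np.pi,n,endpoint=False); return M+(np.c_[r*np.cos(a),r*np.sin(a),h+0*a])@R.T
def edgefit(name,img,M,R,r,w=4):
    # radial sub-pixel gradient maxima along projected circle normals
    pts=proj(name,circ(M,r,R)); c=pts.mean(0); g=cv2.GaussianBlur(img.astype(np.float32).mean(2),(0,0),.7); out=[]
    for p in pts:
        d=(p-c)/np.linalg.norm(p-c); ts=np.arange(-w,w+.01,.1)
        q=(p+ts[:,None]*d).astype(np.float32); v=cv2.remap(g,q[:,0][None],q[:,1][None],1)[0]; gr=np.gradient(v); out.append((ts[np.argmax(-gr)],-gr.min(),ts[np.argmax(gr)],gr.max()))
    return pts,np.array(out)
E
python3 - <<'E'
from h import *
M=np.array([.5402,.1647,.168]);R=mouthR()
for n,x0,y0,f in(("top",185,175,10),("scene",275,165,12)):
    im=cv2.imread(f"pics/{n}0.png")
    c=cv2.resize(im[y0:y0+55,x0:x0+60],None,fx=f,fy=f,interpolation=cv2.INTER_CUBIC)
    for r,col in((.0365,(0,0,255)),(.0315,(0,255,0))):
        p=(proj(n,circ(M,r,R))-[x0,y0]+.5)*f-.5
        cv2.polylines(c,[p.round().astype(int)],True,col,1)
    cv2.imwrite(f"pics/ov_{n}.png",c)
    pts,o=edgefit(n,im,M,R,.0365,3); print(n); print(o[::6,:2].round(2).tolist())
E
```

```text
top
[[0.6, 1.44], [0.5, 1.25], [1.4, 2.92], [0.7, 3.28], [0.0, 3.21], [0.3, 3.15], [-0.6, 3.22], [0.3, 3.17], [0.0, 3.43], [0.0, 3.3], [0.3, 3.52], [0.6, 3.48], [0.6, 3.49], [-0.1, 2.93], [0.0, 2.01]]
scene
[[3.0, 0.06], [3.0, 3.15], [0.0, 4.27], [-0.1, 3.37], [1.4, 2.6], [-1.7, 0.99], [0.8, 1.25], [0.0, 0.98], [1.7, 0.67], [0.3, 0.81], [-0.1, 1.04], [-0.3, 1.42], [2.5, 1.75], [2.8, 1.39], [1.1, 0.76]]
```

View pics/ov_top.png

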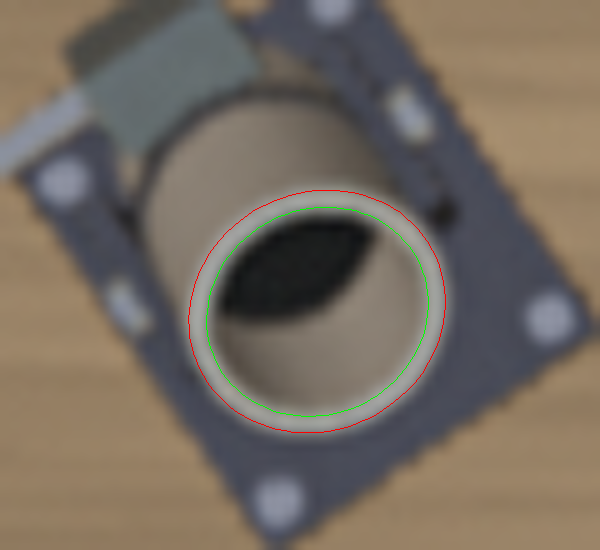

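View pics/ov_scene.png

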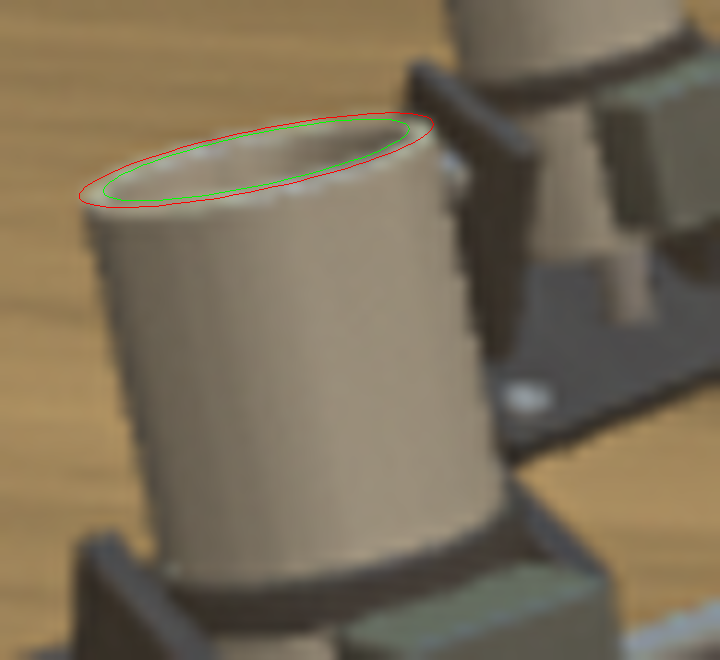

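```bash
cat >> h.py <<'E'
YAW=.5937-np.pi/2   # tool x direction
M=np.array([.5397,.1640,.1670])
def go(P,yaw=YAW):
    o=arm.observe(); R=o["eef_rot"]; a=np.arctan2(R[1,0],R[0,0]); d=(yaw-a+np.pi)%(2*np.pi)-np.pi
    print("shift mm",(R.T@(np.array(P)-o["tcp_pos"])*1000).round(1),"roll",round(-d,3),"t",round(o["t"],2),"dist",np.linalg.norm(np.array(P)-o["tcp_pos"]).round(3))
E
python3 -c "
from h import *
go([.5909,-.1049,.10])"
```

```text
shift mm [-372.4  580.7  126.5] roll 2.116 t 0.1 dist 0.701
```

```bash
python3 -m creep '[[[-30,50,0],0.18,1],[[-60,100,0],0.36,1],[[-95,150,0],0.54,1],[[-125,200,0],0.72,1],[[-155,250,0],0.9,1],[[-190,300,0],1.08,1],[[-220,350,0],1.26,1],[[-250,400,0],1.44,1]]'; python3 -m creep '[[[-60,-20,0],0.17,1],[[-100,-60,30],0.34,1],[[-110,-100,60],0.51,1],[[-110,-100,60],0.68,1],[[-110,-100,60],0.68,1]]' --help; python3 -c "
from h import *
go([.5909,-.1049,.10])"
```

```text
t: 1.1
tcp_pos: [0.479, 0.0806, 0.2266]
eef_rot: [[0.953, -0.302, -0.0], [-0.302, -0.953, 0.0], [-0.0, -0.0, -1.0]]
wrist_force: [0.5, -0.1, -0.3]
grip_width: 0.997
shift mm [162.8 143.  126.5] roll 0.67 t 1.1 dist 0.251invalid input: not JSON, or not a number
```

```bash
python3 -m creep '[[[40,40,10],0.17,1],[[80,75,40],0.34,1],[[120,110,80],0.5,1],[[163,143,126],0.67,1],[[163,143,126],0.67,1],[[163,143,126],0.67,1]]'; python3 -c "
from h import *
go([.5909,-.1049,.017])
im=arm.camera('top');cv2.imwrite('pics/t1.png',cv2.resize(im[150:250,255:395,::-1],None,fx=5,fy=5))"
```

```text
t: 1.85
tcp_pos: [0.5912, -0.1024, 0.1]
eef_rot: [[0.565, -0.825, -0.002], [-0.825, -0.565, 0.001], [-0.002, 0.001, -1.0]]
wrist_force: [0.6, 0.1, 0.1]
grip_width: 1.003
shift mm [ 2.1  1.5 83. ] roll 0.007 t 1.85 dist 0.083
```

View pics/t1.png

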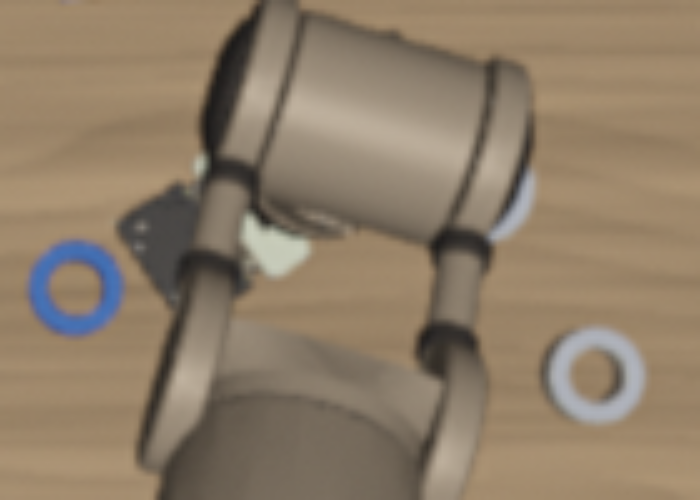

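```bash
python3 -m creep '[[[2,1.5,45],0.007,1],[[2,1.5,83],0.007,1],[[2,1.5,83],0.007,1],[[2,1.5,83],0.007,0],[[2,1.5,83],0.007,0],[[2,1.5,83],0.007,0],[[2,1.5,83],0.007,0],[[2,1.5,83],0.007,0]]' 6; python3 -c "
from h import *
go([.5909,-.1049,.017])
im=arm.camera('scene');cv2.imwrite('pics/s1.png',cv2.resize(im[150:270,100:250,::-1],None,fx=5,fy=5))"
```

```text
t: 2.9
tcp_pos: [0.592, -0.1051, 0.0185]
eef_rot: [[0.559, -0.829, 0.001], [-0.829, -0.559, -0.0], [0.001, -0.001, -1.0]]
wrist_force: [-0.2, 1.1, 5.6]
grip_width: 0.646
shift mm [-0.8  0.8  1.5] roll -0.001 t 2.9 dist 0.002
```

View pics/s1.png

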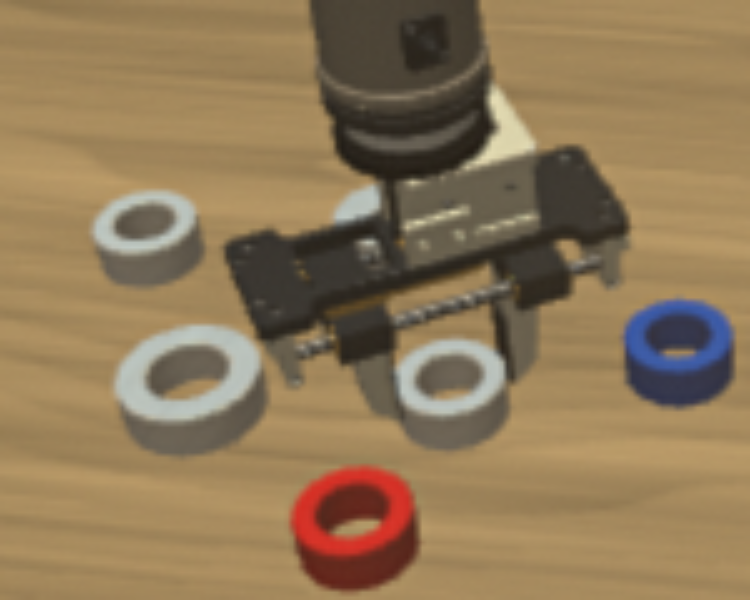

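```bash
python3 -m creep '[[[0,0,-10],0,0],[[0,0,-70],0,0],[[0,0,-130],0,0],[[0,0,-190],0,0],[[0,0,-200],0,0],[[0,0,-200],0,0]]'; python3 -c "
from h import *
print(proj('scene',[[.592,-.1051,.028],[.5909,-.1049,.028]]), crop((452,373),100,150,5))
o=arm.observe();print(o['wrist_force'])
R=mouthR(); go(M+[0,0,.08]); print(R.round(3))
im=arm.camera('scene');cv2.imwrite('pics/s2.png',cv2.resize(im[100:220,110:260,::-1],None,fx=5,fy=5))"
```

```text
t: 3.7
tcp_pos: [0.5913, -0.105, 0.2178]
eef_rot: [[0.559, -0.829, 0.0], [-0.829, -0.559, -0.0], [0.0, -0.0, -1.0]]
wrist_force: [0.1, 0.1, -2.3]
grip_width: 0.648
[[188.94824891 224.0331589 ]
 [189.13208126 223.76008181]] (190.0, 224.2)
[ 0.13315476  0.13041232 -2.30147197]
shift mm [-251.9 -107.5  -29.2] roll -0.001 t 3.7 dist 0.275
[[ 0.718 -0.559 -0.414]
 [ 0.484  0.829 -0.28 ]
 [ 0.5    0.     0.866]]
```

View pics/s2.png

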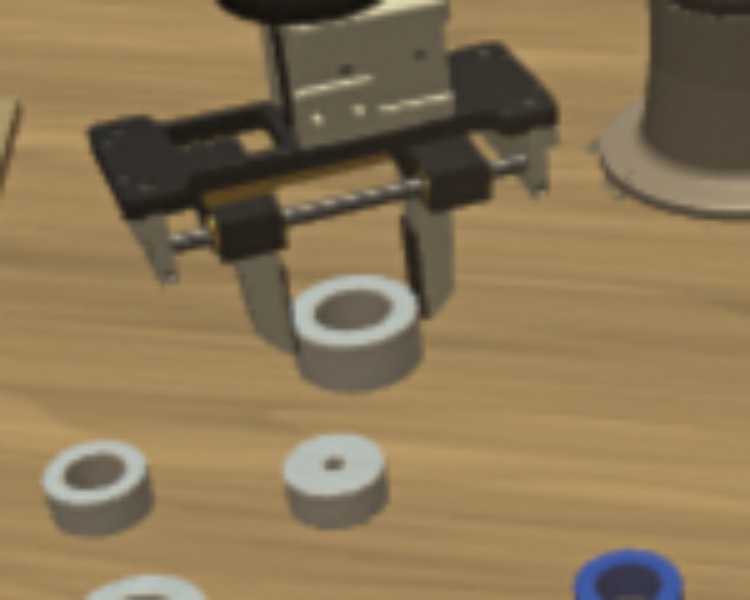

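```bash
sed -i 's/^M=np.*/M=np.array([.5401,.1634,.1670])/' h.py; cat >> h.py <<'E'
EX=np.array([np.cos(.5937),np.sin(.5937),0]); RM=mouthR()
def tgt(s,d,y=0,dz=0,arm_=.02325,ov=.00475):
    # TCP for ring square to the barrel: uphill offset s, bottom face at depth d below rim (mm)
    P=M+RM@np.array([s/1e3,y/1e3,arm_-d/1e3]); return P-[0,0,ov-dz/1e3]
E
python3 -c "
from h import *
T=tgt(18,0);print(T); go(T+[0,0,.026]); print(tgt(0,0))"
```

```text
[0.54338519 0.16561726 0.1913851 ]
shift mm [-250.8 -111.8   -0.8] roll -0.001 t 3.75 dist 0.275
[0.53046429 0.15689659 0.18238508]
```

```bash
python3 -m creep '[[[-30,-13,-3],0,0],[[-80,-36,-5],0,0],[[-135,-60,-5],0,0],[[-190,-85,-5],0,0],[[-230,-103,-3],0,0],[[-251,-112,-1],0,0],[[-251,-112,-1],0,0],[[-251,-112,-1],0,0]]'; python3 -c "
from h import *
T=tgt(18,0);go(T+[0,0,.014])
im=arm.camera('scene');cv2.imwrite('pics/s3.png',cv2.resize(im[120:220,260:380,::-1],None,fx=6,fy=6))"
```

```text
t: 4.75
tcp_pos: [0.5438, 0.1649, 0.2173]
eef_rot: [[0.558, -0.83, -0.003], [-0.83, -0.558, -0.001], [-0.001, 0.003, -1.0]]
wrist_force: [-0.2, -0.6, -1.2]
grip_width: 0.644
shift mm [-0.8 -0.  11.9] roll -0.001 t 4.75 dist 0.012
```

View pics/s3.png

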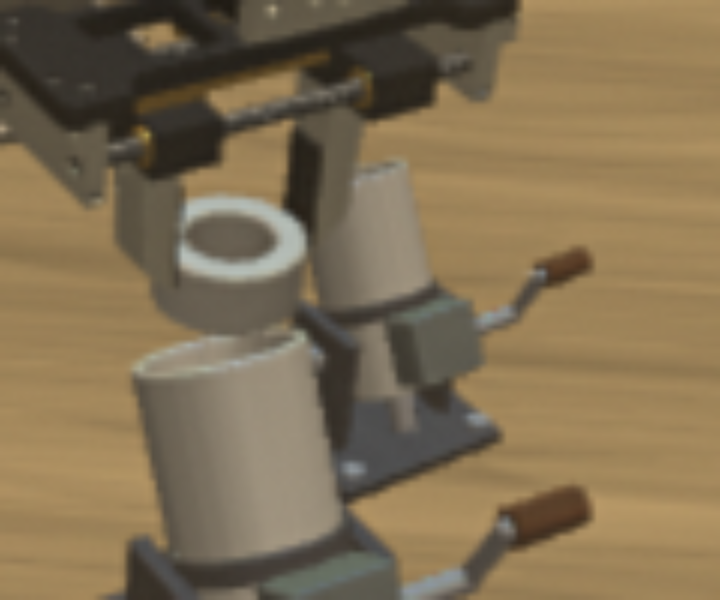

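```bash
python3 -m creep '[[[-1,0,8],0,0],[[-1,0,12],0,0],[[-1,0,12],0,0]]'; python3 -m creep '[[[0,0,3],0,0],[[0,0,5],0,0],[[0,0,5],0,0]]';python3 -m creep '[[[0,0,4],0,0],[[0,0,4],0,0]]'
```

```text
t: 5.18
tcp_pos: [0.5434, 0.1662, 0.2061]
eef_rot: [[0.558, -0.83, -0.001], [-0.83, -0.558, -0.0], [-0.0, 0.001, -1.0]]
wrist_force: [0.7, 0.2, -1.2]
grip_width: 0.645
t: 5.55
tcp_pos: [0.5436, 0.1666, 0.2017]
eef_rot: [[0.559, -0.829, 0.0], [-0.829, -0.559, 0.0], [-0.0, -0.0, -1.0]]
wrist_force: [-0.4, -0.4, -1.7]
grip_width: 0.643
t: 5.8
tcp_pos: [0.5435, 0.1666, 0.1974]
eef_rot: [[0.559, -0.829, -0.001], [-0.829, -0.559, -0.0], [-0.0, 0.0, -1.0]]
wrist_force: [0.2, -0.2, -1.3]
grip_width: 0.646
```

```bash
python3 -c "
from h import *
T=tgt(18,0);go(T);print(arm.observe()['wrist_force'])
im=arm.camera('scene');cv2.imwrite('pics/s4.png',cv2.resize(im[120:220,260:380,::-1],None,fx=6,fy=6))"
```

```text
shift mm [0.7 0.6 6. ] roll -0.001 t 5.8 dist 0.006
[ 0.19683426 -0.15238833 -1.29203749]
```

View pics/s4.png

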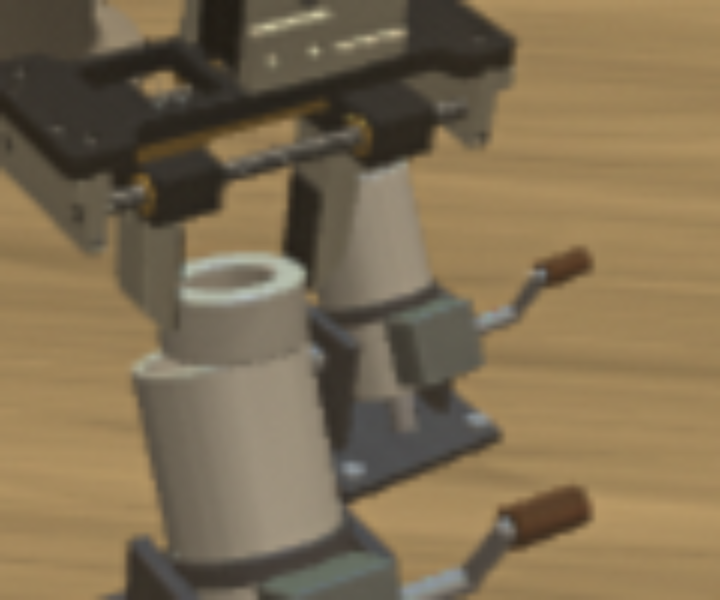

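```bash
python3 -m creep '[[[0,0,3],0,0],[[0,0,5],0,0],[[0,0,5],0,0]]'; python3 -m creep '[[[0,0,1.5],0,0],[[0,0,1.5],0,0]]'; python3 -c "
from h import *
T=tgt(18,0);go(T);print(arm.observe()['wrist_force'])
im=arm.camera('scene');cv2.imwrite('pics/s5.png',cv2.resize(im[120:220,260:380,::-1],None,fx=6,fy=6))"
```

```text
t: 6.22
tcp_pos: [0.5436, 0.1665, 0.1927]
eef_rot: [[0.559, -0.829, -0.0], [-0.829, -0.559, -0.0], [-0.0, 0.0, -1.0]]
wrist_force: [-1.7, -0.9, 0.6]
grip_width: 0.647
t: 6.48
tcp_pos: [0.5437, 0.1665, 0.1915]
eef_rot: [[0.559, -0.829, 0.0], [-0.829, -0.559, 0.0], [0.0, -0.0, -1.0]]
wrist_force: [-2.3, -1.3, 3.8]
grip_width: 0.646
shift mm [0.6 0.7 0.1] roll -0.001 t 6.47 dist 0.001
[-2.29158112 -1.31074729  3.79268098]
```

View pics/s5.png

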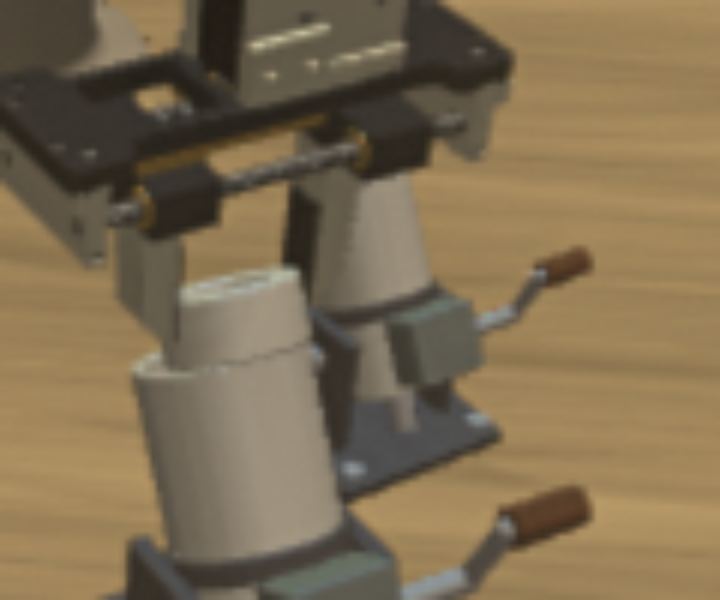

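```bash
python3 -m creep '[[[0.3,4,2],0,0],[[0.6,9,5],0,0],[[0.6,13,7],0,0],[[0.6,13,7],0,0]]'; python3 -c "
from h import *
go(tgt(0,0));go(tgt(3,0));print(arm.observe()['wrist_force'])
im=arm.camera('scene');cv2.imwrite('pics/s6.png',cv2.resize(im[120:220,260:380,::-1],None,fx=6,fy=6))
im=arm.camera('top');cv2.imwrite('pics/t6.png',cv2.resize(im[160:260,160:280,::-1],None,fx=6,fy=6))"
```

```text
t: 7.02
tcp_pos: [0.5327, 0.1586, 0.1836]
eef_rot: [[0.558, -0.83, -0.001], [-0.83, -0.558, 0.0], [-0.001, 0.001, -1.0]]
wrist_force: [-0.2, 0.1, -1.5]
grip_width: 0.647
shift mm [0.2 2.8 1.3] roll -0.001 t 7.03 dist 0.003
shift mm [ 0.2  0.2 -0.2] roll -0.001 t 7.03 dist 0.0
[-0.20566177  0.0830162  -1.45775918]
```

View pics/s6.png

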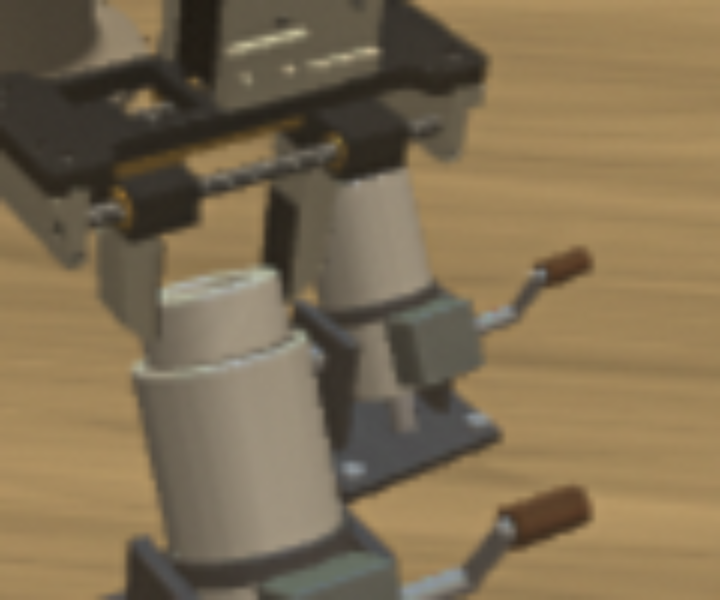

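View pics/t6.png

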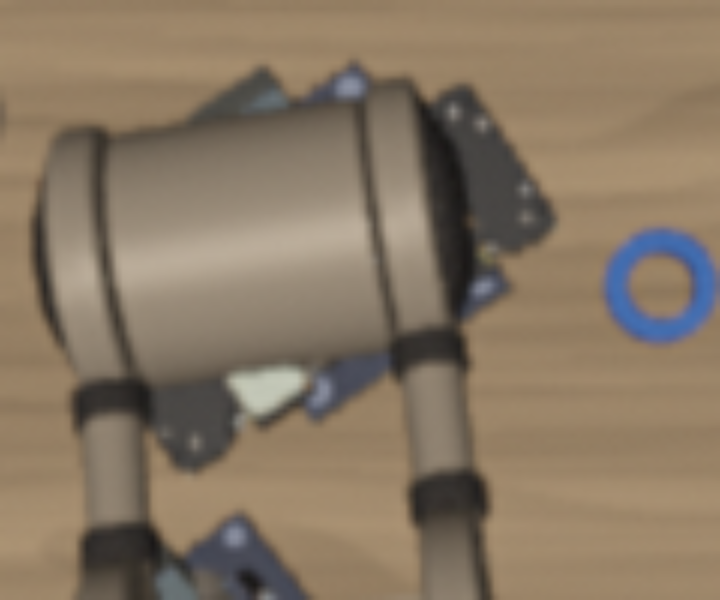

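```bash
python3 -m creep '[[[0.2,1.5,2],0,0],[[0.2,2.5,3],0,0],[[0.2,2.5,3],0,0]]'; python3 -c "
from h import *
for s in(0,):
  go(tgt(s,0));go(tgt(s,2))
print(arm.observe()['wrist_force'])"
```

```text
t: 7.5
tcp_pos: [0.5311, 0.1572, 0.1811]
eef_rot: [[0.559, -0.829, -0.0], [-0.829, -0.559, 0.0], [-0.0, 0.0, -1.0]]
wrist_force: [0.4, -0.0, -1.7]
grip_width: 0.647
shift mm [-0.1  0.7 -1.3] roll -0.001 t 7.5 dist 0.001
shift mm [-0.1 -0.3  0.5] roll -0.001 t 7.5 dist 0.001
[ 0.37536126 -0.00250862 -1.67049986]
```

```bash
python3 -m creep '[[[0,-1,1.7],0,0],[[0,-2,3.5],0,0],[[0,-2,3.5],0,0]]'; python3 -c "
from h import *
print(RM.T@(arm.observe()['tcp_pos']-tgt(0,0))*1000)
print(RM.T@arm.observe()['wrist_force'])
im=arm.camera('scene');cv2.imwrite('pics/s7.png',cv2.resize(im[120:220,260:380,::-1],None,fx=6,fy=6))"
```

```text
t: 7.88
tcp_pos: [0.5329, 0.1584, 0.1775]
eef_rot: [[0.559, -0.829, -0.0], [-0.829, -0.559, 0.0], [-0.0, 0.0, -1.0]]
wrist_force: [1.5, 0.3, -0.9]
grip_width: 0.641
[ 4.10592198e-03 -8.78531129e-02 -5.64340252e+00]
[ 0.77231277 -0.58451167 -1.44800569]
```

View pics/s7.png

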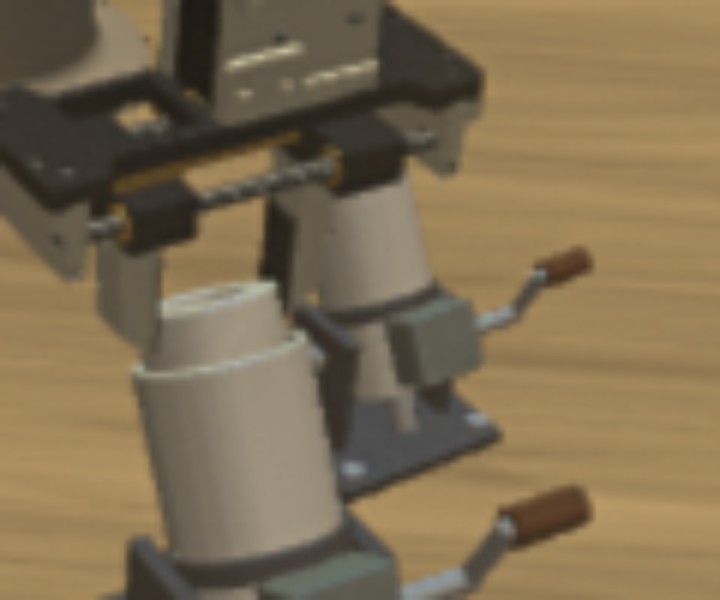

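```bash
python3 -m creep '[[[0,-1,2],0,0],[[0,-2,3.5],0,0],[[0,-3,5.2],0,0],[[0,-3,5.2],0,0]]'; python3 -c "
from h import *
print(RM.T@(arm.observe()['tcp_pos']-tgt(0,0))*1000)
print(RM.T@arm.observe()['wrist_force'])
im=arm.camera('scene');cv2.imwrite('pics/s8.png',cv2.resize(im[120:220,260:380,::-1],None,fx=6,fy=6))"
```

```text
t: 8.43
tcp_pos: [0.5354, 0.16, 0.1723]
eef_rot: [[0.559, -0.829, -0.0], [-0.829, -0.559, 0.0], [-0.0, 0.0, -1.0]]
wrist_force: [-0.7, 0.2, -0.5]
grip_width: 0.648
[  0.01267991  -0.13729321 -11.61495871]
[-0.70099676  0.5626288  -0.21065228]
```

View pics/s8.png

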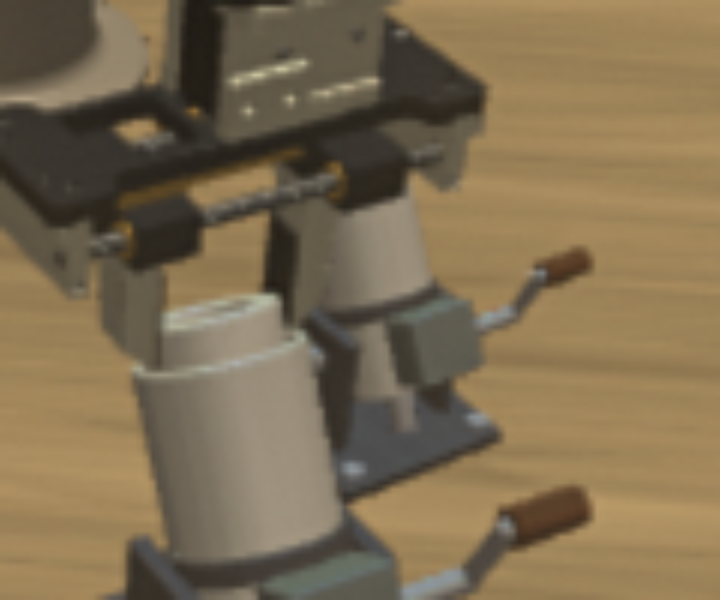

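```bash
python3 -m creep '[[[0,0,0],0,0.8],[[0,0,0],0,0.8],[[0,0,-10],0,1],[[0,0,-50],0,1],[[0,0,-70],0,1],[[40,80,-70],0,1],[[80,120,-70],0,1]]'; python3 -c "
from h import *
im=arm.camera('scene');cv2.imwrite('pics/s9.png',cv2.resize(im[120:220,260:380,::-1],None,fx=6,fy=6))
im=arm.camera('top');cv2.imwrite('pics/t9.png',cv2.resize(im[160:240,160:260,::-1],None,fx=7,fy=7))"
```

```text
t: 9.35
tcp_pos: [0.4856, 0.0453, 0.2436]
eef_rot: [[0.561, -0.828, 0.002], [-0.828, -0.561, -0.0], [0.001, -0.001, -1.0]]
wrist_force: [0.7, -1.7, 0.5]
grip_width: 1.0
```

View pics/s9.png

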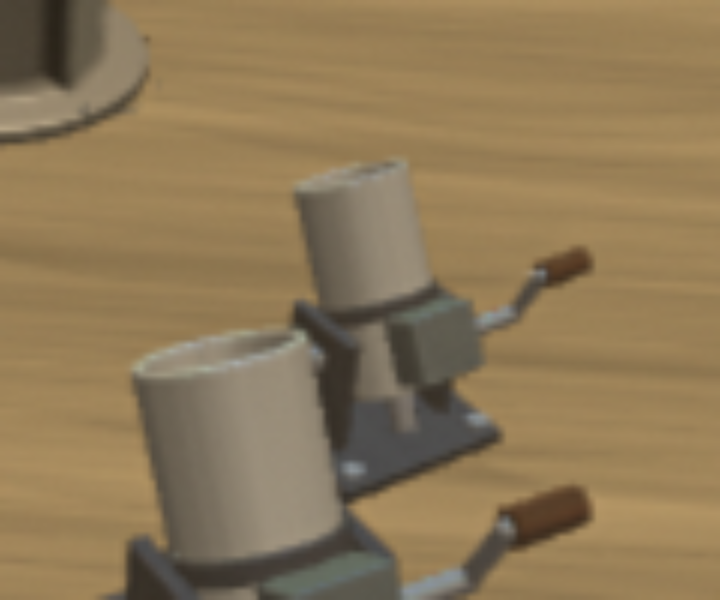

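View pics/t9.png

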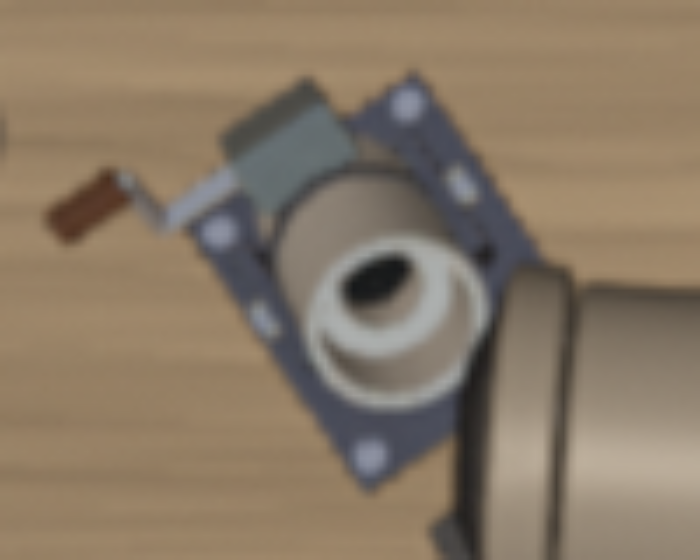

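Spacer 1 is down the barrel and square. Its face in the top crop is around (385,300), well below the rim. Next, the second spacer.

```bash
python3 -c "
from h import *
go([.4854,-.3181,.10])"
```

```text
shift mm [299.2 199.2 144.3] roll -0.006 t 9.45 dist 0.387
```

```bash
python3 -m creep '[[[40,27,0],0,1],[[90,60,0],0,1],[[142,95,10],0,1],[[193,129,40],0,1],[[240,160,80],0,1],[[282,188,115],0,1],[[299,199,144],-0.006,1],[[299,199,144],-0.006,1]]';  python3 -c "
from h import *
go([.4854,-.3181,.017])"
```

```text
t: 10.45
tcp_pos: [0.4873, -0.3141, 0.0959]
eef_rot: [[0.561, -0.828, -0.004], [-0.828, -0.561, 0.003], [-0.005, 0.001, -1.0]]
wrist_force: [-0.3, -0.5, 0.2]
grip_width: 1.004
shift mm [ 2.6  3.7 78.9] roll 0.002 t 10.45 dist 0.079
```

```bash
python3 -m creep '[[[0,0,0],0,1],[[0,0,0],0,1]]';  python3 -c "
from h import *
go([.4854,-.3181,.017])"
```

```text
t: 10.7
tcp_pos: [0.4895, -0.3126, 0.1003]
eef_rot: [[0.565, -0.825, 0.002], [-0.825, -0.565, -0.001], [0.003, -0.001, -1.0]]
wrist_force: [0.2, -0.0, 1.3]
grip_width: 1.001
shift mm [ 2.   6.5 83.3] roll 0.007 t 10.7 dist 0.084
```

```bash
python3 -m creep '[[[2,6.5,40],0.007,1],[[2,6.5,82],0.007,1],[[2,6.5,82],0.007,1],[[2,6.5,82],0.007,0],[[2,6.5,82],0.007,0],[[2,6.5,82],0.007,0],[[2,6.5,82],0.007,0],[[2,6.5,82],0.007,0]]' 6; python3 -c "
from h import *
go([.4854,-.3181,.017])
im=arm.camera('scene');cv2.imwrite('pics/s10.png',cv2.resize(im[130:250,70:220,::-1],None,fx=5,fy=5))"
```

```text
t: 11.7
tcp_pos: [0.4845, -0.3189, 0.0173]
eef_rot: [[0.558, -0.83, 0.001], [-0.83, -0.558, -0.001], [0.001, -0.001, -1.0]]
wrist_force: [-1.2, 0.6, 6.4]
grip_width: 0.645
shift mm [-0.2 -1.2  0.3] roll -0.002 t 11.7 dist 0.001
```

View pics/s10.png

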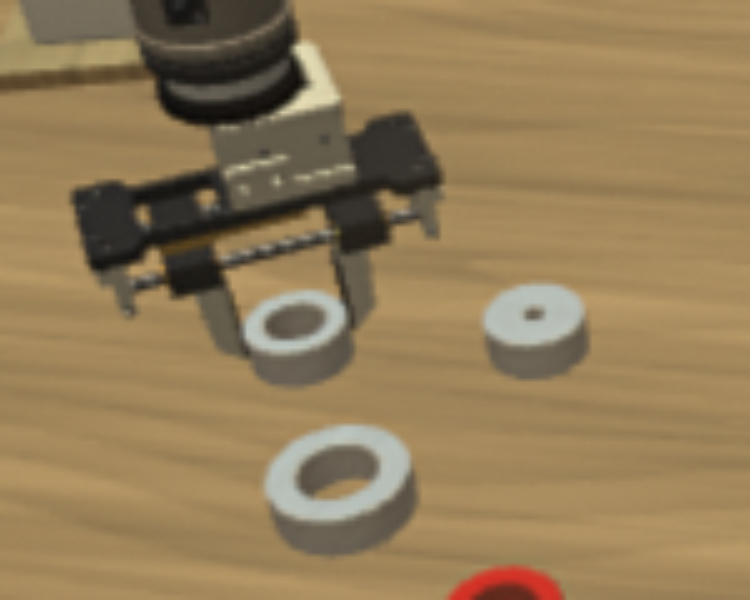

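```bash
python3 -m creep '[[[0,0,-15],0,0],[[0,0,-70],0,0],[[0,0,-130],0,0],[[0,0,-190],0,0],[[0,0,-203],0,0]]'; python3 -c "
from h import *
T=tgt(17,0,arm_=.02265,ov=.00535); go(T+[0,0,.026])"
```

```text
t: 12.38
tcp_pos: [0.4854, -0.3197, 0.2247]
eef_rot: [[0.558, -0.83, 0.006], [-0.83, -0.558, -0.005], [0.008, -0.002, -1.0]]
wrist_force: [0.4, 0.1, -1.7]
grip_width: 0.644
shift mm [-370.5 -318.3    6.7] roll -0.002 t 12.38 dist 0.488
```

```bash
python3 -m creep '[[[-30,-26,0],0,0],[[-75,-64,0],0,0],[[-120,-103,0],0,0],[[-166,-143,0],0,0],[[-212,-182,0],0,0],[[-258,-222,0],0,0],[[-304,-261,0],0,0],[[-340,-292,0],0,0]]';python3 -m creep '[[[-20,-17,0],0,0],[[-20,-17,0],0,0],[[-20,-17,0],0,0],[[-20,-17,0],0,0]]'; python3 -c "
from h import *
T=tgt(17,0,arm_=.02265,ov=.00535); go(T+[0,0,.014])
im=arm.camera('scene');cv2.imwrite('pics/s11.png',cv2.resize(im[120:220,260:380,::-1],None,fx=6,fy=6))"
```

```text
t: 13.38
tcp_pos: [0.5358, 0.1288, 0.2184]
eef_rot: [[0.559, -0.829, -0.003], [-0.829, -0.559, -0.0], [-0.001, 0.002, -1.0]]
wrist_force: [0.6, -0.2, -1.5]
grip_width: 0.64
t: 13.88
tcp_pos: [0.5396, 0.1513, 0.2193]
eef_rot: [[0.557, -0.831, -0.001], [-0.831, -0.557, -0.0], [-0.0, 0.001, -1.0]]
wrist_force: [-0.1, -0.4, -2.1]
grip_width: 0.645
shift mm [ -9.8 -10.5  15.5] roll -0.003 t 13.88 dist 0.021
```

View pics/s11.png

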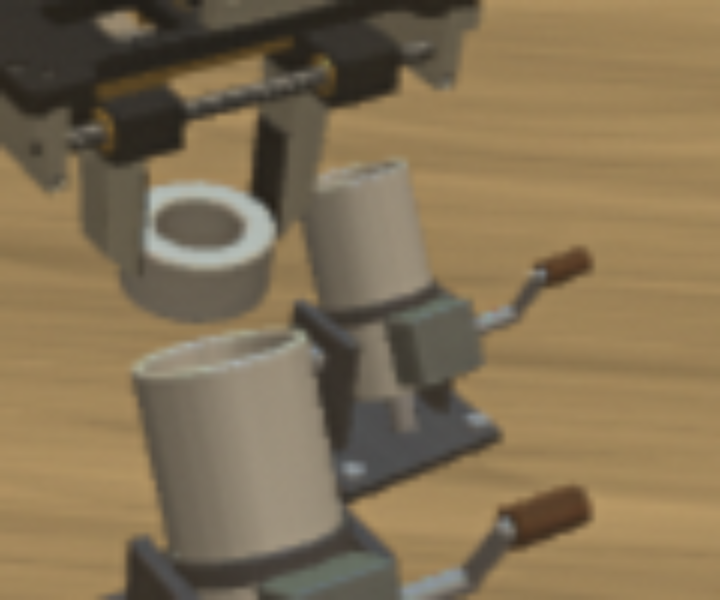

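```bash
python3 -m creep '[[[-10,-10.5,3],0,0],[[-10,-10.5,10],0,0],[[-10,-10.5,15],0,0],[[-10,-10.5,15],0,0],[[-10,-10.5,15],0,0]]'; python3 -c "
from h import *
T=tgt(17,0,arm_=.02265,ov=.00535); go(T)"
```

```text
t: 14.55
tcp_pos: [0.543, 0.1666, 0.2046]
eef_rot: [[0.558, -0.83, 0.0], [-0.83, -0.558, 0.0], [0.0, -0.0, -1.0]]
wrist_force: [1.4, -0.3, -1.2]
grip_width: 0.647
shift mm [ 1.   0.8 14.8] roll -0.002 t 14.55 dist 0.015
```

```bash
python3 -m creep '[[[1,0.8,4],0,0],[[1,0.8,7],0,0],[[1,0.8,10],0,0],[[1,0.8,13],0,0],[[1,0.8,13],0,0]]'; python3 -m creep '[[[0,0,1],0,0],[[0,0,1],0,0]]'; python3 -c "
from h import *
T=tgt(17,0,arm_=.02265,ov=.00535); go(T)
im=arm.camera('scene');cv2.imwrite('pics/s12.png',cv2.resize(im[120:220,260:380,::-1],None,fx=6,fy=6))"
```

```text
t: 15.18
tcp_pos: [0.5427, 0.1654, 0.1914]
eef_rot: [[0.558, -0.83, -0.0], [-0.83, -0.558, 0.0], [-0.0, 0.0, -1.0]]
wrist_force: [-0.8, -0.0, -0.7]
grip_width: 0.644
t: 15.42
tcp_pos: [0.5428, 0.1655, 0.1909]
eef_rot: [[0.558, -0.83, 0.0], [-0.83, -0.558, 0.0], [0.0, -0.0, -1.0]]
wrist_force: [-3.1, -1.2, 4.1]
grip_width: 0.643
shift mm [ 0.2 -0.   1.1] roll -0.002 t 15.43 dist 0.001
```

View pics/s12.png

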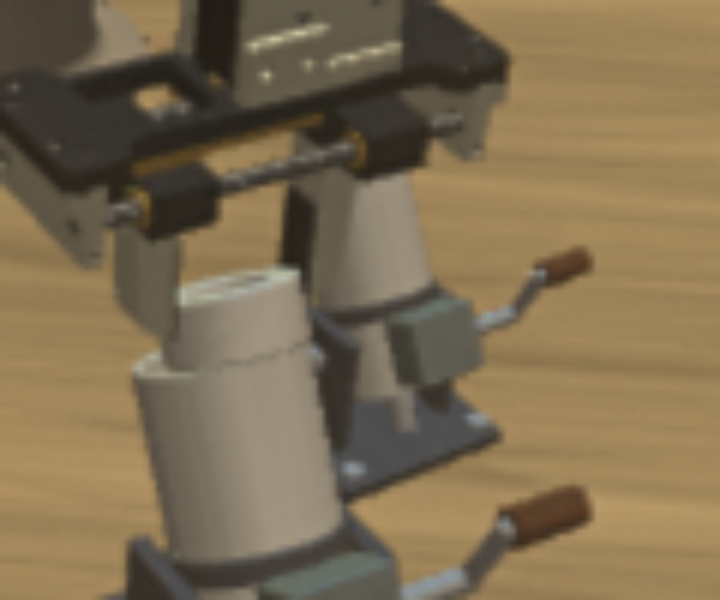

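```bash
python3 -m creep '[[[0.2,4,2],0,0],[[0.2,9,5],0,0],[[0.2,13,7.2],0,0],[[0.2,15,8.5],0,0],[[0.2,15,8.5],0,0]]'; python3 -c "
from h import *
T=tgt(-1,0,arm_=.02265,ov=.00535);o=arm.observe(); print(RM.T@(o['tcp_pos']-T)*1000, RM.T@o['wrist_force'])"; python3 -m creep '[[[0,-0.5,2.6],0,0],[[0,-0.5,2.6],0,0]]';python3 -c "
from h import *
T=tgt(-1,0,arm_=.02265,ov=.00535);o=arm.observe(); print(RM.T@(o['tcp_pos']-T)*1000, RM.T@o['wrist_force'])
im=arm.camera('scene');cv2.imwrite('pics/s13.png',cv2.resize(im[120:220,260:380,::-1],None,fx=6,fy=6))"
```

```text
t: 16.1
tcp_pos: [0.5303, 0.1568, 0.1817]
eef_rot: [[0.558, -0.83, -0.001], [-0.83, -0.558, 0.0], [-0.0, 0.0, -1.0]]
wrist_force: [0.7, -0.4, -1.9]
grip_width: 0.643
[0.76941692 0.02242032 0.58714689] [-0.63310846 -0.73575757 -1.8220001 ]
t: 16.35
tcp_pos: [0.5309, 0.1572, 0.1791]
eef_rot: [[0.558, -0.83, -0.0], [-0.83, -0.558, 0.0], [-0.0, 0.0, -1.0]]
wrist_force: [-0.1, 0.4, -1.9]
grip_width: 0.639
[ 0.10167527  0.0059256  -1.96547063] [-0.83729617  0.39819047 -1.71587596]
```

View pics/s13.png

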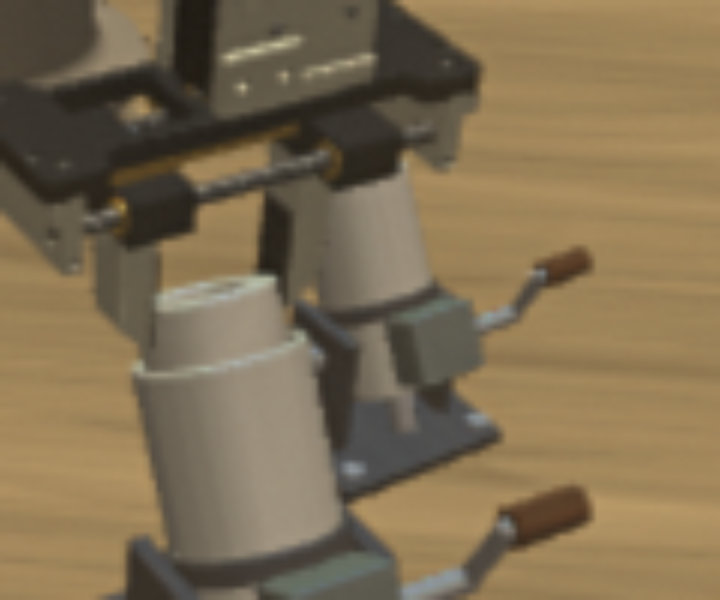

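```bash
python3 -m creep '[[[0,-1,1.8],0,0],[[0,-2,3.5],0,0],[[0,-2,3.5],0,0]]'; python3 -m creep '[[[0,-1,1.8],0,0],[[0,-2.3,4],0,0],[[0,-2.3,4],0,0]]';python3 -c "
from h import *
T=tgt(-1,0,arm_=.02265,ov=.00535);o=arm.observe(); print(RM.T@(o['tcp_pos']-T)*1000, RM.T@o['wrist_force'])
im=arm.camera('scene');cv2.imwrite('pics/s14.png',cv2.resize(im[120:220,260:380,::-1],None,fx=6,fy=6))"
```

```text
t: 16.77
tcp_pos: [0.5325, 0.1583, 0.1757]
eef_rot: [[0.558, -0.83, -0.0], [-0.83, -0.558, 0.0], [-0.0, 0.0, -1.0]]
wrist_force: [-0.1, 0.3, -1.2]
grip_width: 0.643
t: 17.15
tcp_pos: [0.5344, 0.1596, 0.1717]
eef_rot: [[0.558, -0.83, -0.0], [-0.83, -0.558, 0.0], [-0.0, 0.0, -1.0]]
wrist_force: [0.1, 0.1, -2.3]
grip_width: 0.644
[  0.05376786   0.01115837 -10.54318649] [-1.0703054   0.02289223 -2.07009938]
```

View pics/s14.png

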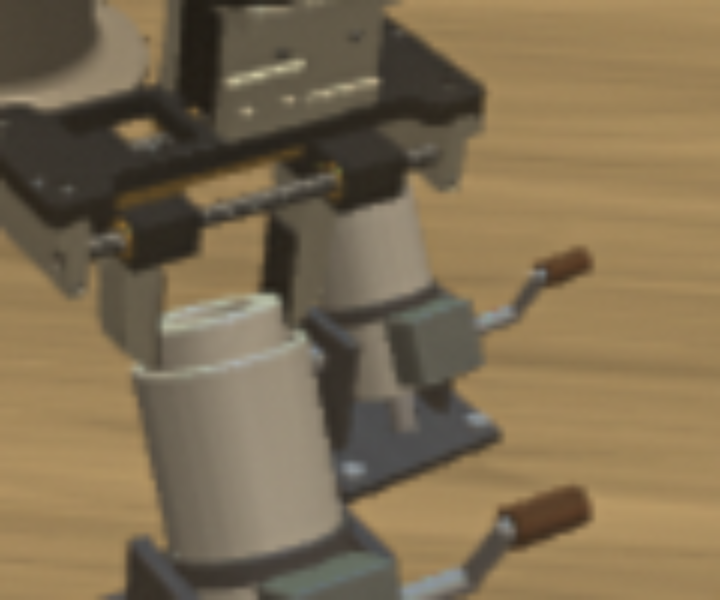

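Same as last time, so I'll release.

```bash
python3 -m creep '[[[0,0,0],0,0.8],[[0,0,0],0,0.8],[[0,0,-10],0,1],[[0,0,-50],0,1],[[0,0,-70],0,1],[[40,70,-70],0,1],[[80,110,-70],0,1]]'; python3 -c "
from h import *
im=arm.camera('scene');cv2.imwrite('pics/s15.png',cv2.resize(im[100:220,110:260,::-1],None,fx=5,fy=5))
im=arm.camera('top');cv2.imwrite('pics/t15.png',cv2.resize(im[160:240,160:260,::-1],None,fx=7,fy=7))
go([.4602,-.1809,.1])"
```

```text
t: 18.08
tcp_pos: [0.4901, 0.0425, 0.243]
eef_rot: [[0.56, -0.829, 0.002], [-0.829, -0.56, -0.0], [0.001, -0.001, -1.0]]
wrist_force: [0.7, -0.5, 1.0]
grip_width: 0.999
shift mm [166.2 146.1 143.5] roll -0.007 t 18.18 dist 0.264
```

View pics/s15.png

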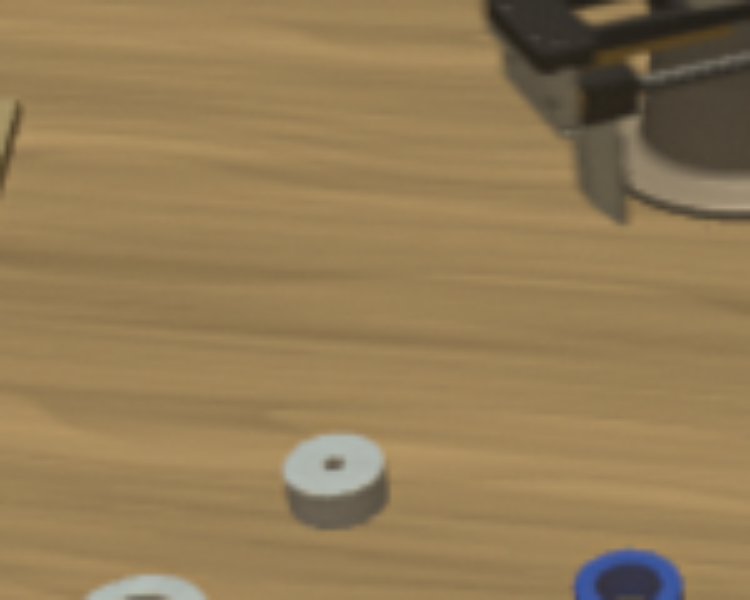

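View pics/t15.png

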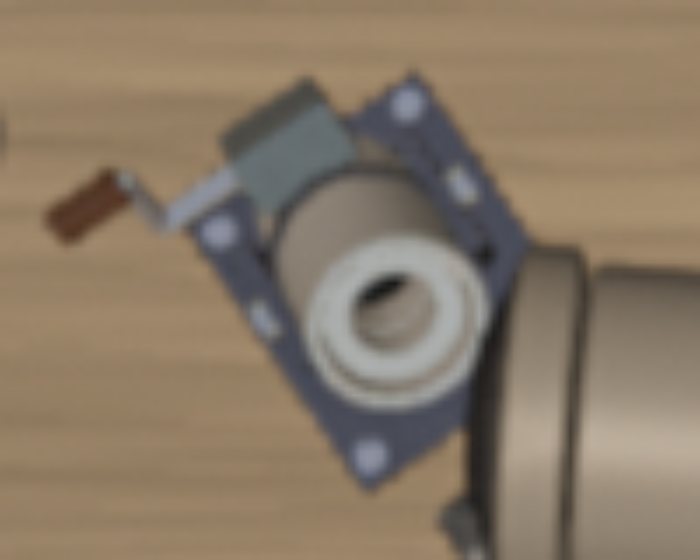

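```bash
python3 -m creep '[[[40,35,0],0,1],[[85,74,20],0,1],[[128,112,70],0,1],[[155,136,120],0,1],[[166,146,143],0,1],[[166,146,143],0,1],[[166,146,143],0,1],[[166,146,143],0,1]]';  python3 -c "
from h import *
go([.4602,-.1809,.0185])"
```

```text
t: 19.18
tcp_pos: [0.4634, -0.1756, 0.1005]
eef_rot: [[0.559, -0.829, 0.003], [-0.829, -0.559, -0.001], [0.003, -0.002, -1.0]]
wrist_force: [-0.9, 0.1, -0.8]
grip_width: 1.001
shift mm [ 2.4  5.8 82. ] roll -0.001 t 19.18 dist 0.082
```

```bash
python3 -m creep '[[[2.5,6,40],0,1],[[2.5,6,81],0,1],[[2.5,6,81],0,1],[[2.5,6,81],0,0],[[2.5,6,81],0,0],[[2.5,6,81],0,0],[[2.5,6,81],0,0],[[2.5,6,81],0,0]]' 8; python3 -c "
from h import *
go([.4602,-.1809,.0185])"; python3 -m creep '[[[0,0,-15],0,0],[[0,0,-70],0,0],[[0,0,-130],0,0],[[0,0,-190],0,0],[[0,0,-202],0,0],[[0,0,-202],0,0]]';python3 -c "
from h import *
T=tgt(18,0); go(T+[0,0,.026])
im=arm.camera('scene');cv2.imwrite('pics/s16.png',cv2.resize(im[80:200,110:260,::-1],None,fx=5,fy=5))"
```

```text
t: 20.18
tcp_pos: [0.4591, -0.1817, 0.0187]
eef_rot: [[0.558, -0.83, 0.001], [-0.83, -0.558, -0.001], [0.001, -0.001, -1.0]]
wrist_force: [-0.5, 1.1, 6.6]
grip_width: 0.648
shift mm [-0.1 -1.4  0.2] roll -0.002 t 20.18 dist 0.001
t: 20.92
tcp_pos: [0.4584, -0.1814, 0.2202]
eef_rot: [[0.558, -0.83, 0.001], [-0.83, -0.558, -0.0], [0.001, -0.0, -1.0]]
wrist_force: [-0.7, -0.4, -2.0]
grip_width: 0.645
shift mm [-240.6 -264.1    2.8] roll -0.002 t 20.93 dist 0.357
```

View pics/s16.png

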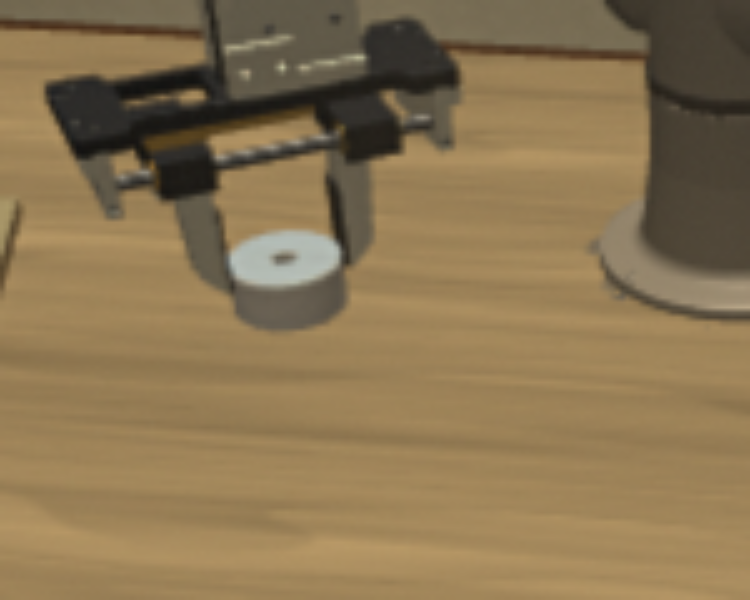

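```bash
python3 -m creep '[[[-25,-28,0],0,0],[[-65,-71,0],0,0],[[-106,-116,0],0,0],[[-147,-161,0],0,0],[[-188,-206,0],0,0],[[-225,-247,1],0,0],[[-240,-263.5,2],0,0],[[-240,-263.5,2],0,0]]';python3 -m creep '[[[0,0,0],0,0],[[0,0,0],0,0]]'; python3 -c "
from h import *
T=tgt(17,0); go(T+[0,0,.014])"
```

```text
t: 21.98
tcp_pos: [0.5425, 0.1654, 0.2156]
eef_rot: [[0.56, -0.829, -0.004], [-0.829, -0.56, -0.001], [-0.002, 0.004, -1.0]]
wrist_force: [-0.5, -0.6, -3.5]
grip_width: 0.647
t: 22.22
tcp_pos: [0.5433, 0.1631, 0.2178]
eef_rot: [[0.556, -0.831, -0.001], [-0.831, -0.556, -0.0], [0.0, 0.001, -1.0]]
wrist_force: [-0.3, -0.2, -2.5]
grip_width: 0.648
shift mm [-2.  -0.6 12.9] roll -0.004 t 22.23 dist 0.013
```

```bash
python3 -m creep '[[[-1.8,-0.6,8],0,0],[[-1.8,-0.6,13],0,0],[[-1.8,-0.6,17],0,0],[[-1.8,-0.6,20],0,0],[[-1.8,-0.6,23],0,0],[[-1.8,-0.6,25],0,0],[[-1.8,-0.6,25],0,0]]'; python3 -c "
from h import *
T=tgt(17,0); go(T)
im=arm.camera('scene');cv2.imwrite('pics/s17.png',cv2.resize(im[120:220,260:380,::-1],None,fx=6,fy=6))"
```

```text
t: 23.1
tcp_pos: [0.543, 0.1665, 0.1934]
eef_rot: [[0.558, -0.83, 0.001], [-0.83, -0.558, 0.0], [0.0, -0.001, -1.0]]
wrist_force: [-2.0, -0.7, 3.4]
grip_width: 0.65
shift mm [0.9 1.1 2.6] roll -0.002 t 23.1 dist 0.003
```

View pics/s17.png

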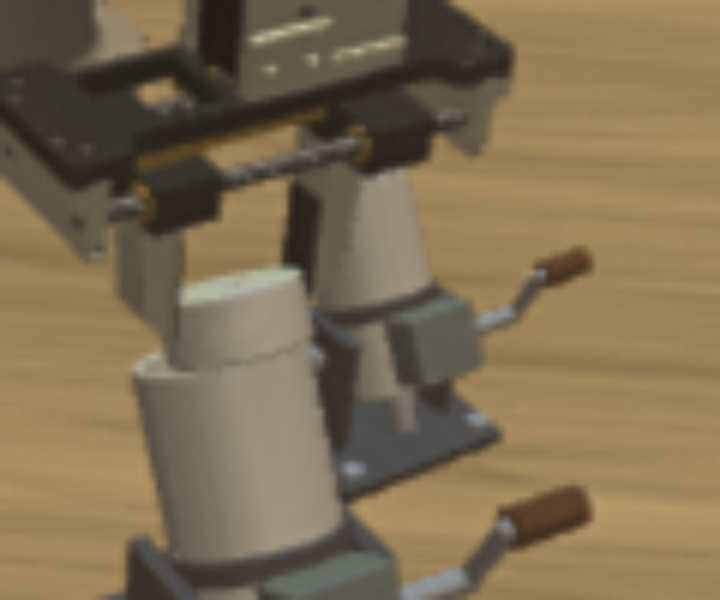

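```bash
python3 -m creep '[[[0.5,0.5,1],0,0],[[0.5,0.5,1],0,0]]'; python3 -c "
from h import *
T=tgt(17,0); go(T); o=arm.observe();print(RM.T@o['wrist_force'])"
```

```text
t: 23.4
tcp_pos: [0.5429, 0.1659, 0.1926]
eef_rot: [[0.558, -0.83, 0.001], [-0.83, -0.558, 0.0], [0.0, -0.001, -1.0]]
wrist_force: [-3.8, -0.8, 6.2]
grip_width: 0.652
shift mm [0.5 0.6 1.7] roll -0.002 t 23.4 dist 0.002
[0.01309272 1.46453545 7.15980078]
```

```bash
python3 -m creep '[[[0.5,4,1.8],0,0],[[0.5,9,4.8],0,0],[[0.5,13,7.2],0,0],[[0.5,15.5,8.6],0,0],[[0.5,15.5,8.6],0,0]]'; python3 -c "
from h import *
T=tgt(-1,0);o=arm.observe(); print(RM.T@(o['tcp_pos']-T)*1000, RM.T@o['wrist_force'])
im=arm.camera('scene');cv2.imwrite('pics/s18.png',cv2.resize(im[120:220,260:380,::-1],None,fx=6,fy=6))"
```

```text
t: 24.02
tcp_pos: [0.53, 0.1566, 0.1829]
eef_rot: [[0.558, -0.83, -0.001], [-0.83, -0.558, 0.0], [-0.0, 0.0, -1.0]]
wrist_force: [-0.5, 0.4, -2.5]
grip_width: 0.652
[0.77846931 0.07603961 0.72541382] [-1.4499928   0.60114006 -2.00995965]
```

View pics/s18.png

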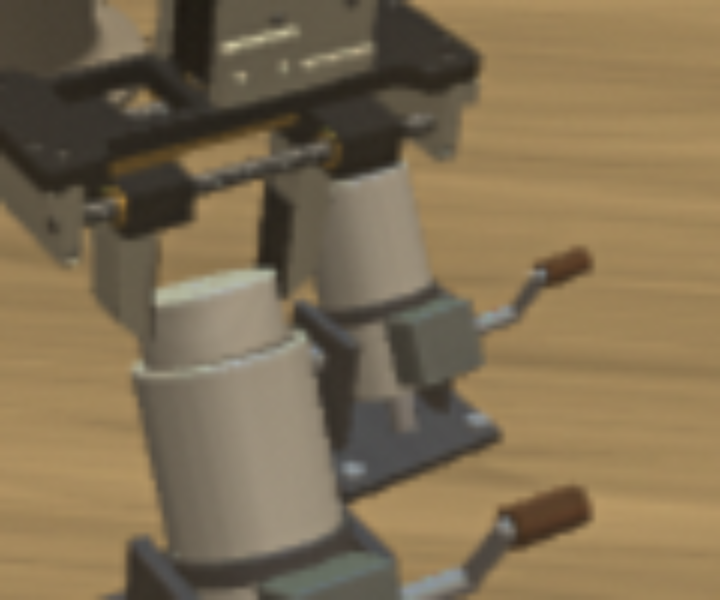

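Now insert in stages, watching the force.

```bash
python3 -m creep '[[[0,-0.7,2.8],0,0],[[0,-0.7,2.8],0,0]]'; python3 -m creep '[[[0,-1,1.8],0,0],[[0,-2,3.5],0,0],[[0,-2,3.5],0,0]]';  python3 -c "
from h import *
T=tgt(-1,0);o=arm.observe(); print(RM.T@(o['tcp_pos']-T)*1000, RM.T@o['wrist_force'])"
```

```text
t: 24.32
tcp_pos: [0.5307, 0.1572, 0.1802]
eef_rot: [[0.558, -0.83, -0.0], [-0.83, -0.558, 0.0], [-0.0, 0.0, -1.0]]
wrist_force: [0.2, -0.4, -2.0]
grip_width: 0.65
t: 24.7
tcp_pos: [0.5324, 0.1582, 0.1768]
eef_rot: [[0.558, -0.83, -0.0], [-0.83, -0.558, 0.0], [-0.0, 0.0, -1.0]]
wrist_force: [-0.1, -0.2, -1.6]
grip_width: 0.653
[ 0.2606785   0.02209253 -6.0043112 ] [-0.99379042 -0.07645527 -1.30224197]
```

```bash
python3 -m creep '[[[0,-1,1.8],0,0],[[0,-2.2,3.8],0,0],[[0,-2.2,3.8],0,0]]';  python3 -c "
from h import *
T=tgt(-1,0);o=arm.observe(); print(RM.T@(o['tcp_pos']-T)*1000, RM.T@o['wrist_force'])
im=arm.camera('scene');cv2.imwrite('pics/s19.png',cv2.resize(im[120:220,260:380,::-1],None,fx=6,fy=6))"
```

```text
t: 25.08
tcp_pos: [0.5343, 0.1595, 0.173]
eef_rot: [[0.558, -0.83, -0.0], [-0.83, -0.558, 0.0], [-0.0, 0.0, -1.0]]
wrist_force: [0.4, 1.3, -2.3]
grip_width: 0.645
[  0.29268276   0.02080578 -10.41097198] [-0.25280934  0.87013454 -2.48016423]
```

View pics/s19.png

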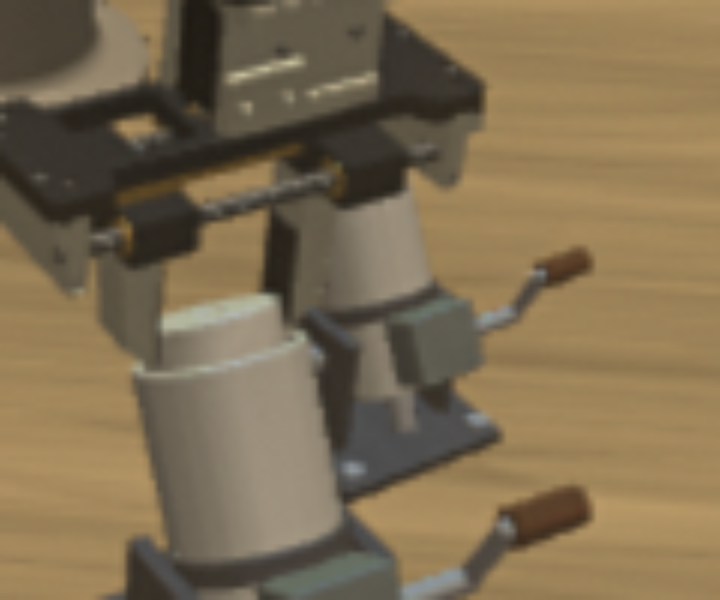

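```bash
python3 -m creep '[[[0,0,0],0,0.8],[[0,0,0],0,0.8],[[0,0,-10],0,1],[[0,0,-40],0,0.7],[[0,0,-60],0,0],[[35,70,-60],0,0],[[70,100,-60],0,0],[[70,100,-60],0,0]]'; python3 -c "
from h import *
im=arm.camera('scene');cv2.imwrite('pics/s20.png',cv2.resize(im[120:220,260:380,::-1],None,fx=6,fy=6))
im=arm.camera('top');cv2.imwrite('pics/t20.png',cv2.resize(im[160:240,160:260,::-1],None,fx=7,fy=7))
print(arm.observe()['grip_width'],arm.observe()['wrist_force'])"
```

```text
t: 26.12
tcp_pos: [0.4899, 0.0424, 0.2344]
eef_rot: [[0.554, -0.833, 0.001], [-0.833, -0.554, -0.001], [0.001, -0.001, -1.0]]
wrist_force: [0.2, -0.2, 0.4]
grip_width: 0.413
0.329042074198428 [-0.11782995  0.14823848  0.29975323]
```

View pics/s20.png

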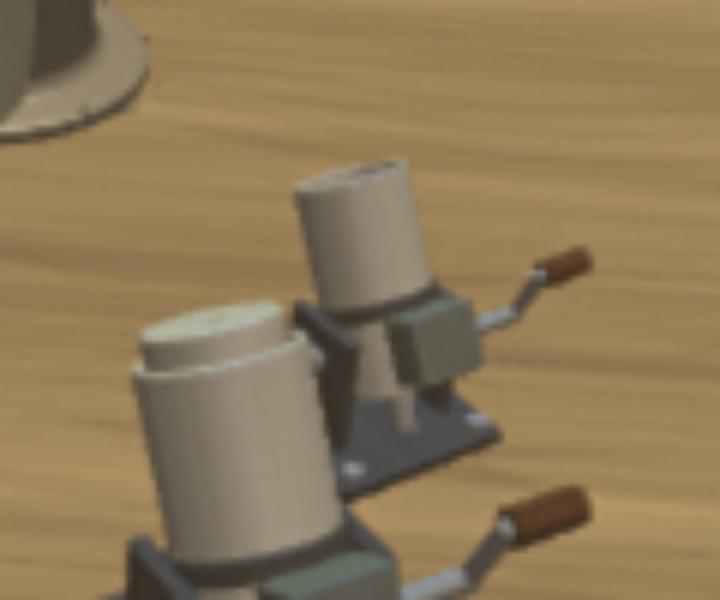

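View pics/t20.png

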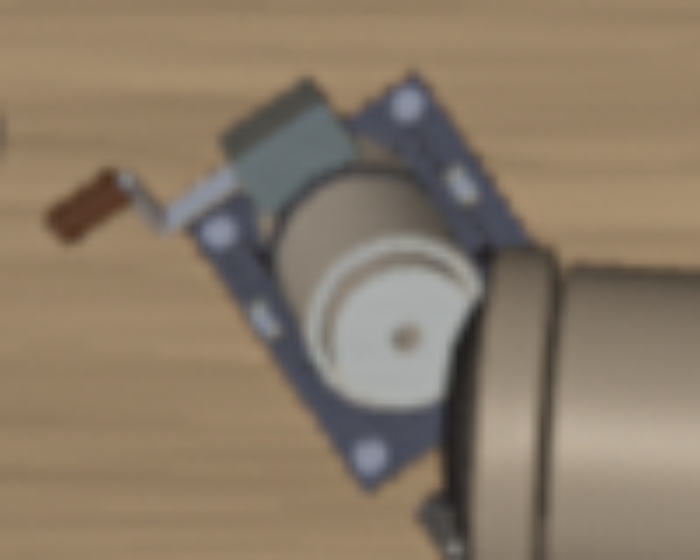

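```bash
python3 -c "
from h import *
from scipy.optimize import minimize_scalar
uv=np.array(crop((405,338),160,160,7))
f=lambda h:np.linalg.norm(proj('top',M+RM[:,2]*h)[0]-uv)
r=minimize_scalar(f,bounds=(-.01,.04),method='bounded');print(r.x,r.fun)
Tt=M+RM[:,2]*.022-.0095*EX; go(Tt); print(Tt)"
```

```text
0.013856223711967224 0.43378271695412035
shift mm [-70.7 -86.2  48.2] roll -0.004 t 26.23 dist 0.121
[0.52310801 0.15193164 0.18605255]
```

```bash
python3 -m creep '[[[-30,-37,0],0,0],[[-70,-86,0],0,0],[[-70,-86,15],0,0],[[-70,-86,35],0,0],[[-70,-86,43],0,0],[[-70,-86,43],0,0],[[-70,-86,43],0,0]]' 20; python3 -c "
from h import *
im=arm.camera('scene');cv2.imwrite('pics/s21.png',cv2.resize(im[120:220,260:380,::-1],None,fx=6,fy=6))
go(M+RM[:,2]*.018-.0095*EX);o=arm.observe();print(RM.T@o['wrist_force'],o['grip_width'])"
```

```text
t: 27.1
tcp_pos: [0.5231, 0.1516, 0.191]
eef_rot: [[0.558, -0.83, 0.001], [-0.83, -0.558, 0.0], [0.001, -0.001, -1.0]]
wrist_force: [-0.5, 1.0, 0.3]
grip_width: 0.002
shift mm [-0.3 -2.2  8.5] roll -0.002 t 27.15 dist 0.009
[-0.64047334 -0.57881488  0.3589418 ] 0.010731008825037868
```

View pics/s21.png

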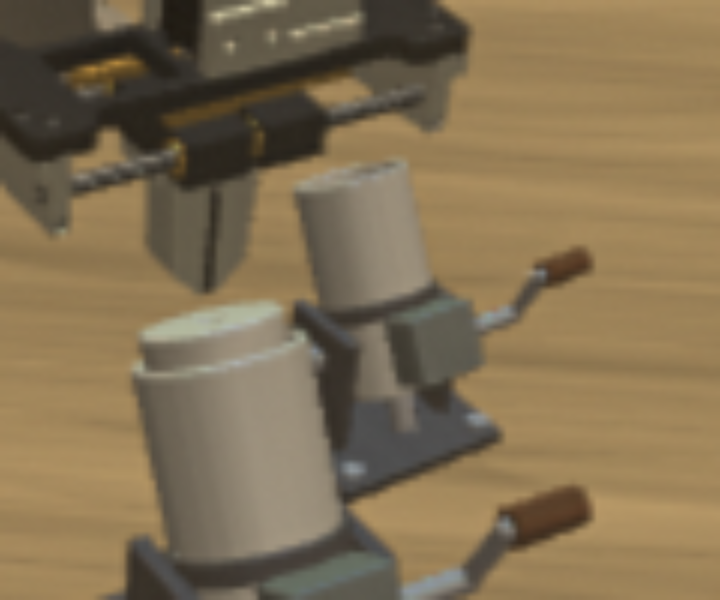

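The shut fingertips taper to a point and would drop into the die's hole, so I'll push with the fingers opened to about 28 mm, straddling it.

```bash
python3 -m creep '[[[0,-1,1],0,0.3],[[0,-2,5],0,0.3],[[0,-2,8],0,0.3],[[0,-2,8],0,0.3]]' 20; python3 -c "
from h import *
go(M+RM[:,2]*.014-.0095*EX);o=arm.observe();print(RM.T@o['wrist_force'],o['grip_width'])
im=arm.camera('scene');cv2.imwrite('pics/s22.png',cv2.resize(im[120:220,260:380,::-1],None,fx=6,fy=6))"
```

```text
t: 27.65
tcp_pos: [0.5241, 0.1527, 0.1818]
eef_rot: [[0.558, -0.83, -0.001], [-0.83, -0.558, -0.0], [-0.0, 0.001, -1.0]]
wrist_force: [0.1, 0.1, 0.2]
grip_width: 0.299
shift mm [ 0.1 -2.8  2.7] roll -0.002 t 27.65 dist 0.004
[0.21526835 0.06668143 0.05286613] 0.29894112553671637
```

View pics/s22.png

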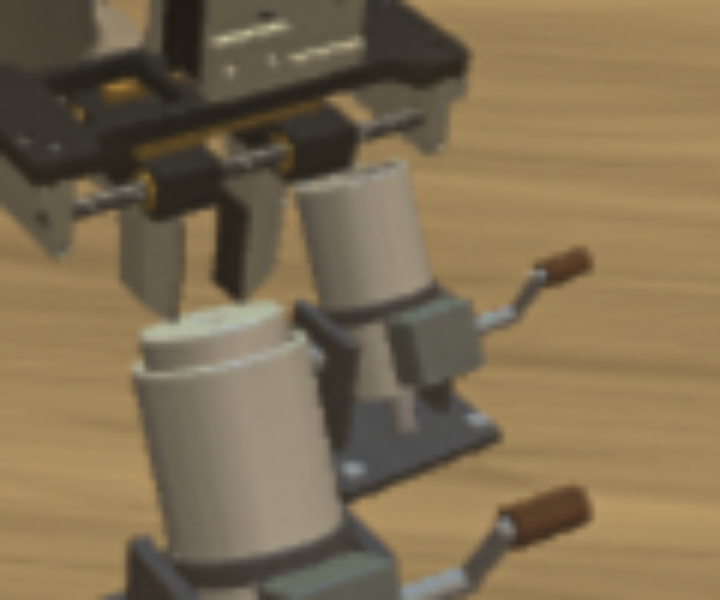

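```bash
python3 -m creep '[[[0,-1.5,1.4],0,0.3],[[0,-2.8,2.7],0,0.3],[[0,-2.8,2.7],0,0.3]]'; python3 -m creep '[[[0,-0.5,0.9],0,0.3],[[0,-1,1.7],0,0.3],[[0,-1,1.7],0,0.3]]';python3 -c "
from h import *
o=arm.observe();print(RM.T@(o['tcp_pos']+.0095*EX-M)*1e3,RM.T@o['wrist_force'],o['grip_width'])"
```

```text
t: 28.08
tcp_pos: [0.5265, 0.1542, 0.1797]
eef_rot: [[0.558, -0.83, -0.0], [-0.83, -0.558, -0.0], [0.0, 0.0, -1.0]]
wrist_force: [-0.8, -1.7, 2.0]
grip_width: 0.3
t: 28.45
tcp_pos: [0.5274, 0.1548, 0.1779]
eef_rot: [[0.558, -0.83, -0.0], [-0.83, -0.558, -0.0], [0.0, 0.0, -1.0]]
wrist_force: [-3.0, -2.2, 4.1]
grip_width: 0.298
[ 0.38576086 -0.03428662 12.36210217] [-1.1733125 -0.196063   5.3722909] 0.2975695182869661
```

```bash
python3 -m creep '[[[0,-0.7,1.2],0,0.3],[[0,-1.4,2.4],0,0.3],[[0,-2,3.5],0,0.3],[[0,-2,3.5],0,0.3]]';python3 -c "
from h import *
o=arm.observe();print(RM.T@(o['tcp_pos']+.0095*EX-M)*1e3,RM.T@o['wrist_force'],o['grip_width'])
im=arm.camera('scene');cv2.imwrite('pics/s23.png',cv2.resize(im[120:220,260:380,::-1],None,fx=6,fy=6))"
```

```text
t: 28.95
tcp_pos: [0.5292, 0.156, 0.1741]
eef_rot: [[0.558, -0.83, -0.0], [-0.83, -0.558, 0.0], [-0.0, -0.0, -1.0]]
wrist_force: [-2.8, -1.6, 3.7]
grip_width: 0.301
[0.37229945 0.0212364  8.02298028] [-0.96393342  0.27461733  4.8079013 ] 0.3013709007322518
```

View pics/s23.png

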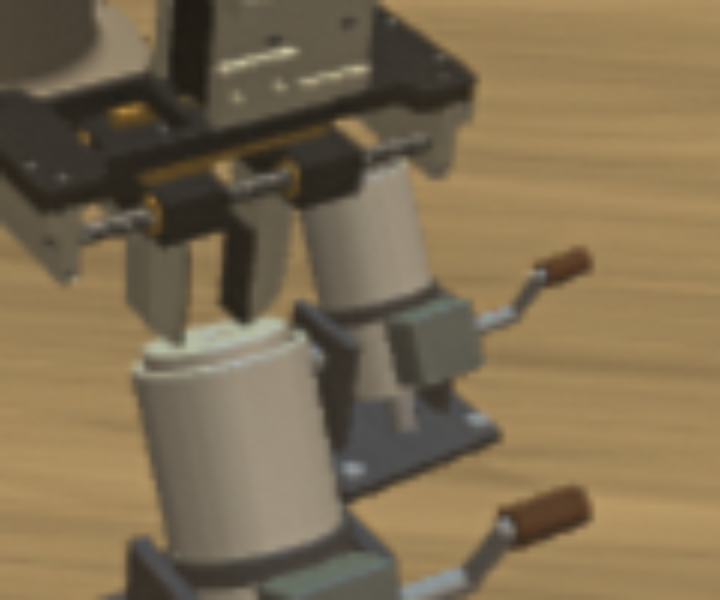

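```bash
python3 -m creep '[[[0,-0.7,1.2],0,0.3],[[0,-1.4,2.4],0,0.3],[[0,-2,3.5],0,0.3],[[0,-2,3.5],0,0.3]]';python3 -m creep '[[[0,-0.5,0.9],0,0.3],[[0,-1,1.7],0,0.3],[[0,-1,1.7],0,0.3]]';python3 -c "
from h import *
o=arm.observe();print(RM.T@(o['tcp_pos']+.0095*EX-M)*1e3,RM.T@o['wrist_force'],o['grip_width'])
im=arm.camera('scene');cv2.imwrite('pics/s24.png',cv2.resize(im[120:220,260:380,::-1],None,fx=6,fy=6))"
```

```text
t: 29.5
tcp_pos: [0.5308, 0.1571, 0.1707]
eef_rot: [[0.558, -0.83, 0.0], [-0.83, -0.558, 0.0], [-0.0, -0.0, -1.0]]
wrist_force: [-3.4, -1.9, 2.9]
grip_width: 0.3
t: 29.88
tcp_pos: [0.5316, 0.1577, 0.169]
eef_rot: [[0.558, -0.83, -0.0], [-0.83, -0.558, 0.0], [-0.0, -0.0, -1.0]]
wrist_force: [-3.1, -2.3, 3.3]
grip_width: 0.298
[ 0.38220098 -0.01067665  2.11954153] [-1.67044578 -0.13457094  4.81030194] 0.29800581191155834
```

View pics/s24.png

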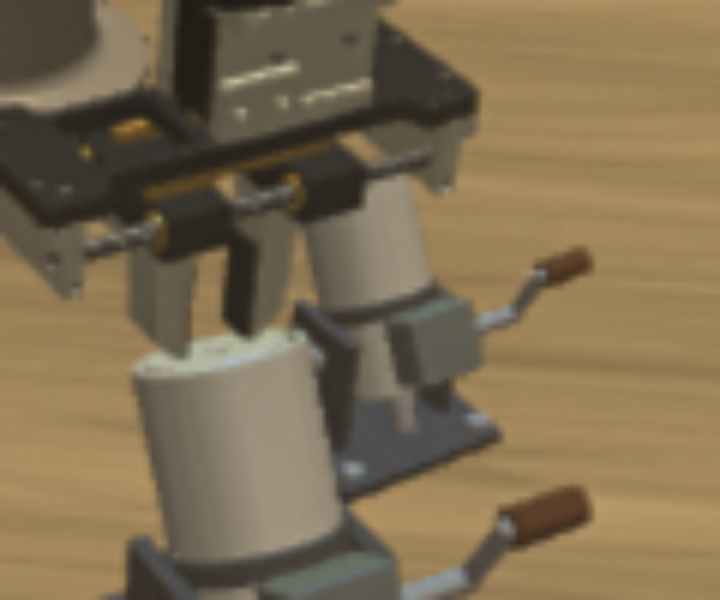

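```bash
for i in 1 2; do python3 -m creep '[[[0,-0.5,0.9],0,0.3],[[0,-0.5,0.9],0,0.3]]' | grep -E "tcp|wrist"; done; python3 -c "
from h import *
o=arm.observe();print(RM.T@(o['tcp_pos']+.0095*EX-M)*1e3,RM.T@o['wrist_force'],o['grip_width'])"
```

```text
tcp_pos: [0.5319, 0.1579, 0.1684]
wrist_force: [-4.7, -2.7, 6.2]
tcp_pos: [0.5321, 0.1579, 0.1681]
wrist_force: [-6.4, -4.0, 10.8]
[ 0.37934316 -0.05243136  1.04611652] [-1.14001386  0.26526605 13.08024674] 0.2974883711054711
```

```bash
for i in 1 2; do python3 -m creep '[[[0,-0.5,0.9],0,0.3],[[0,-0.5,0.9],0,0.3]]' | grep -E "tcp|wrist";python3 -c "
from h import *
o=arm.observe();print(RM.T@(o['tcp_pos']+.0095*EX-M)*1e3,RM.T@o['wrist_force'],o['grip_width'])"; done
```

```text
tcp_pos: [0.5322, 0.1579, 0.1679]
wrist_force: [-9.4, -5.6, 15.5]
[ 0.35348416 -0.11016718  0.78921542] [-1.66039303  0.61799566 18.87967001] 0.3009425989618322
tcp_pos: [0.5324, 0.158, 0.1676]
wrist_force: [-12.1, -7.6, 20.5]
[ 0.3595881  -0.16004151  0.5265536 ] [-2.08540789  0.41660766 24.91433332] 0.2965127666777213
```

```bash
python3 -m creep '[[[0,0,0],0,0.3],[[0,0,0],0,0.3],[[0,0,0],0,0.3]]' | grep wrist;  python3 -m creep '[[[0,2,-4],0,0.3],[[0,5,-15],0,0.3],[[0,5,-50],0,0.3],[[0,5,-80],0,0.3],[[50,60,-80],0,0.3],[[90,110,-80],0,0.3],[[110,150,-80],0,0.3],[[110,150,-80],0,0.3]]'; python3 -c "
from h import *
for n in('scene','top'):
  im=arm.camera(n);cv2.imwrite(f'pics/{n}_end.png',im[...,::-1])
  x0,y0=((260,150) if n=='scene' else (170,170))
  cv2.imwrite(f'pics/{n[0]}25.png',cv2.resize(im[y0:y0+75,x0:x0+80,::-1],None,fx=8,fy=8,interpolation=cv2.INTER_CUBIC))
from scipy.optimize import minimize_scalar"
```

```text
wrist_force: [-11.9, -7.5, 20.7]
t: 32.3
tcp_pos: [0.4694, -0.0189, 0.246]
eef_rot: [[0.554, -0.833, 0.001], [-0.833, -0.554, -0.0], [0.001, -0.001, -1.0]]
wrist_force: [-0.5, 1.5, -0.1]
grip_width: 0.299
```

View pics/s25.png

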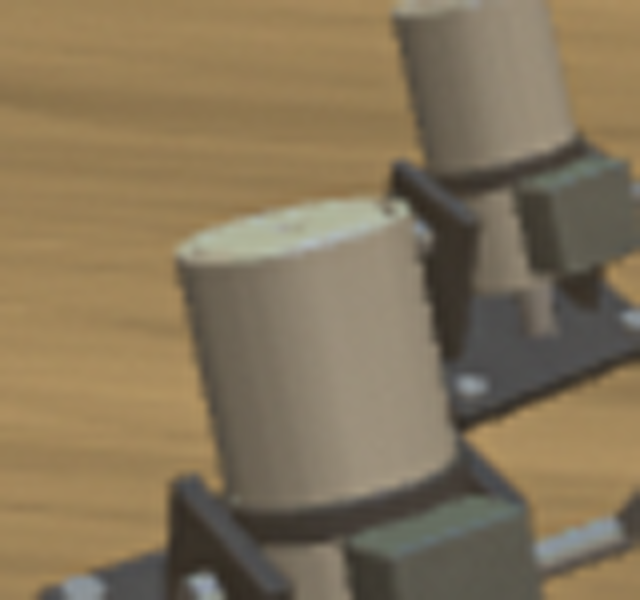

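View pics/t25.png

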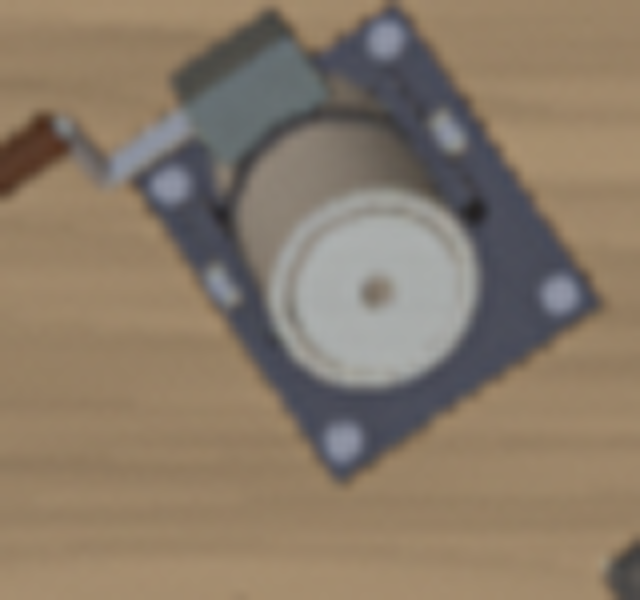

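View pics/top_end.png

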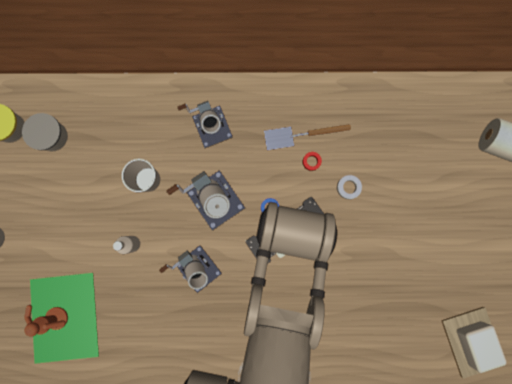

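The die sits flush and concentric with the rim: its hole is at (377,291) in the top crop, against a rim centre of about (375,289). The bystanders haven't moved.

```bash
python3 -m creep '[[[0,0,0],0,0.3],[[0,0,0],0,0.3]]' | grep -E "t:|wrist"; python3 -c "
from station import arm
arm.finish_job()"
```

```text
t: 32.65
eef_rot: [[0.559, -0.829, 0.0], [-0.829, -0.559, 0.0], [-0.0, -0.0, -1.0]]
wrist_force: [0.0, -0.4, -0.6]
the job is handed in; nothing more can be done
```

The extruder is loaded and I handed the job in at about 32.7 s; the interface reports no verdict. I tilted each ring to the 30° lean by pressing it against the barrel's high rim, slid it into the mouth and let it go. Both spacers went in first and the die last.

- **Push:** I pushed the die down along the barrel with the fingers straddling its hole, because the shut fingertips taper to a point that would have gone into it. The wrist force climbed to about 25 N with the die barely moving, so I took the piston to be hard on its stop. It held near 25 N for about 0.4 s; no reading came near 60 N.
- **Last checks:** The final pictures show the die flush and centred in the rim. The pot, bottle, modelling tool and oversize ring are where they were. The wrist force was back to about zero before hand-in.
- **Not fully settled:** During the push, the fingertip height put the die about 0.5 to 1 mm proud of the rim I had estimated. That is within the 2.5 mm allowed and within the camera calibration error. The scene camera also disagreed with the top camera by about 1 pixel, so I used the top camera and contact for positions.

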